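# Load the cells and hold the case cover flush on its slope

### The arm

A 6-joint arm with a two-finger parallel gripper is mounted at the origin on a cart in front of the work surface, level with it; the furniture and walls round the work are solid. World frame = base frame: x ahead of the robot, y to its left, z up, the work surface at z = 0. Lengths are in m, angles in rad, forces in N, time in s.
With the tool pointing down it reaches from about 0.4 to 0.825 m from the base axis. Payload 7 kg.
Tool frame: the origin (TCP) lies between the finger pads, 19 mm behind the fingertips; this is the grasp point; z points along the fingers, y is the line along which they close (so a half turn about z gives the same grasp; the last joint's range is limited). The gripper opens to 85 mm and grips with 20 to 120 N. Pads are 22 mm wide; open, the fingers measure 114 mm over their backs; the gripper's body (76 mm by 85 mm) begins 54 mm behind the grasp point. The pads swing forward as they close: fully open they stand 13 mm farther back than shut.
Start: joints at [1.577, 0.359, 0.012, 0, -1.224, -0.288], TCP at [0.188, 0.648, 0.25] pointing down, gripper open.
Joint ranges: [-3.07, 3.07], [-1.43, 2.12], [-1.02, 1.25], [-3.03, 1.67], [-3.05, -0], [-3.03, 3.03]. Speed limits (rad/s): [2.39, 2.39, 3.01, 3.14, 3.14, 3.14].

### API

Orientations are given as a 3x3 rotation matrix whose columns are the frame's x, y, z axes.
In Python, from plant import arm, viewer gives the robot as it stands.
- The arm moves only by the tool play_rows, never from a script. Its arguments are lists of equal length, an entry for each row: "rot": the turn, a rotation vector about the tool's x, y, z in rad, a list of three; "slide": the shift along the tool's x, y, z in units of 60 mm (1.0 is 60 mm), a list of three; "fingers": the opening in per cent of the stroke, from 0 (shut) to 100 (fully open). A call has 1 to 8 rows; each row shifts and turns the commanded pose from where the row before left it, along the tool's axes as they then stand; what a row does not reach is not made up. A row lasts 1/8 s, in which the tool goes at most 62.5 mm and 10.7 degrees, less where a joint would pass 70% of its speed; a pose out of reach is approached as far as the arm can. A call is refused whole if a number of a shift passes 1 or a number of a turn 0.188, either way. A call with a gripper value outside its range is refused whole. The fingers move at their own pace and stop on an object; "grip_force" is the grip in N (left out, the last holds). Time passes only in rows, so rows that do not move let the fingers close. It gives the time, the measured TCP pose, the force, the opening and the grip force at its end, in the units of the state.
- arm.sense(): the state, without advancing time (a new reading comes with each control period).
- viewer.capture(name): name is "side" or "top"; returns the picture (480x640x3 uint8, blue, green, red); there is no depth.
- viewer.camera_info(name): a dict with "camera_matrix" (3x3 intrinsics, pixels), "R" (3x3) and "t" (3): a world point X has camera coordinates R X + t. Camera axes: x right, y down, z forward; pixel columns grow to the right and rows downward; lengths in m; the calibration is good to about 2 mm. A picture is of the moment at which its call begins. camera_info takes no time and is no camera call.
- arm.hand_in(): hands the job in; it is judged then, once.
The state is a dict: "clock": time; "qpos": joint angles; "dq": joint speeds; "tau": joint torques, N m; "position": TCP position; "eef_rot": TCP orientation; "force": force on the tool from outside, world axes, zero at the start; "ft_torque": the same for the moment, N m; "gripper_width": finger opening in m; "grip_force": force on a finger pad.
Only numpy, scipy, OpenCV 4.12 (cv2) and the standard library are available. Lean on these libraries where they do the work, as an engineer would, in place of code of your own. Each camera call takes 0.05 s, during which the arm holds its last target. There are 200 camera calls.

### The job

Load the two AA cells side by side into the battery holder of the tilted instrument case on the blue mat, both with their button end to the left as seen from the robot. Then take the cover plate by its handle, tilt it to the slope of the case, press it fully home and flush in its recess against the two sprung earth contacts, and finish while still holding it pressed there by the handle, ready for its screws to be driven. Leave the cutters, the flux tin and the solder spool on the bench where they are.

Things in the scene. Friction and masses are not known exactly. Their poses are not given: they have to be found in the camera images.
- bracket: Dark steel U-shaped yoke screwed down on the blue mat (mat top 7 mm above the bench), immovable: foot 90 x 184 mm, an upright cheek and an outer black clamp knob at each end. Origin: centre of the foot's underside; y along the pivot axis, right cheek to left; x away from the robot at yaw 0. The pivot axis runs 78 mm above the origin.
- tilt_case (a joint): Tilt of the grey case in the bracket, rad: 0 = its open top level, positive = top leaning towards the bracket's -x side (towards the robot). Clamped: it stays where it is (0.20 to 0.60) under any push below 25 N.
- seat (a point): Centre of the ledge that carries the cover, in the open top of the grey case (117 x 163 x 46 mm), 19 mm above the pivot. Axes: z out of the open top (normal to the slope), x up the slope, y left along the pivot. Cover recess 100 mm (x) x 146 mm (y), walls 4 mm above the ledge, the upper 2.4 mm bevelled as lead-in. Inside the ledge: cavity 74 mm (x) x 126 mm (y), 17 mm deep.
- well (a point): Centre of the battery holder's floor (the cavity floor), 17 mm below seat, same axes. It takes two cells along y, side by side across x: inside 34 mm (x) x 54 mm (y). Side walls 34 mm long, 5 mm high, with lips flared outward to 10 mm; end walls only 3 mm high and 3 mm thick, then 33 mm of free cavity beyond each for a finger.
- contact_low (a joint): Sprung brass earth contact pin (6 mm thick) at the lower edge of the ledge, seat x = -43.5 mm, y = 0. 0 = out, standing 3 mm above the ledge; grows as it is pressed in; 0.003 m = level with the ledge. 2 N at first, 3.4 N at 3 mm.
- contact_high (a joint): The same pin at the upper edge, seat x = +43.5 mm, y = 0.
- cover: Loose aluminium cover plate, 96 mm (x) x 142 mm (y) x 4 mm, 0.14 to 0.28 kg, flat on the bench, with a steel bow handle on top. Origin: centre of its underside; z out on the handle side. Home: origin at seat, axes parallel to the seat's (or half turned about z, it fits either way). Not held, it is pushed out of the recess by the contact pins.
- cover_grip (a point): Middle of the handle bar, 32 mm above the cover's underside (28 mm above its top face): round bar 10 mm thick along the cover's y, straight for 58 mm.
- cell_1: AA cell lying on the bench, 14 mm (x) x 50 mm (y) x 14 mm (z), 23 g, does not roll. Origin: centre of its underside, y along the cell, away from the button end.
- cell_2: The other AA cell, exactly the same.
- cell_1_mid (a point): Middle of cell_1, on its axis, 7 mm above its underside.
- cell_2_mid (a point): Middle of cell_2, likewise.
- cell_1_button (a point): Button (positive) end of cell_1: centre of the end face with the small nub, on its tan end, 25 mm from the cell's middle along -y and 7 mm above its underside.
- cell_2_button (a point): Button end of cell_2, likewise.
- cutters: Bystander: red-handled side cutters, 46 x 121 x 13 mm, lying on the bench. Origin: underside centre.
- tin: Bystander: flat round flux tin, white with a red disc on the lid, 49 mm across, 16 mm high. Origin: underside centre.
- wire_spool: Bystander: spool of solder wire standing on its flange, 44 mm across, 32 mm high. Origin: underside centre.
Things that resemble listed ones, but are neither listed nor needed, are in the scene too. What is shaped like the cover but purple is not meant.

How it is judged:
By the outcome, as a careful person would: the job done as asked, in the order asked, and still so for the second after the job is handed in, while the arm keeps its last pose, push and grip.
It also fails if it takes over 64 s, if anything falls off the work surface, if the arm or the gripper's body presses on something with over 40 N, if the wrist force passes 120 N, or if a joint passes its speed limit or range.

## Working session

There is one attempt and no reset: what is moved stays moved. The work goes in short steps, Python scripts to look and compute and a tool call to move; the robot and the scene stay as the last step left them, time stands still between calls to the robot, and variables do not carry over. Pictures are saved under pics/ and viewed, at most 10 in all, crops included, and the job is handed in when it is done.

Besides the shell and the picture viewer there is one more tool, called after "Request:" as name(argument=value, ...), one argument or row to a line, values as JSON. play_rows: Moves the arm, as the interface text tells. Its arguments: {"type":"object","properties":{"rot":{"type":"array","items":{"type":"array","items":{"type":"number"}}},"slide":{"type":"array","items":{"type":"array","items":{"type":"number"}}},"fingers":{"type":"array","items":{"type":"number"}},"grip_force":{"type":"number"}},"required":["rot","slide","fingers"]}

```bash
mkdir -p pics; ls; python3 - <<'E'
from plant import arm, viewer
import cv2,numpy as np
for n in ("side","top"):
    im=viewer.capture(n); cv2.imwrite(f"pics/{n}0.png",im)
    c=viewer.camera_info(n); print(n,np.round(c["camera_matrix"],1).tolist(),np.round(c["R"],3).tolist(),np.round(c["t"],3).tolist(), np.round(-c["R"].T@c["t"],3))
s=arm.sense(); print({k:np.round(v,3).tolist() for k,v in s.items()})
E
```

```text
pics
side [[450.3, 0.0, 319.1], [0.0, 450.3, 232.2], [0.0, 0.0, 1.0]] [[0.91, -0.414, 0.022], [-0.255, -0.6, -0.758], [0.327, 0.685, -0.652]] [-0.591, 0.127, 1.098] [ 0.211 -0.92   0.825]
top [[525.6, 0.0, 303.6], [0.0, 525.6, 239.1], [0.0, 0.0, 1.0]] [[0.017, -1.0, 0.02], [-0.997, -0.019, -0.08], [0.08, -0.018, -0.997]] [-0.177, 0.592, 1.285] [ 0.49  -0.142  1.331]
{'clock': 0.1, 'qpos': [1.577, 0.359, 0.011, -0.0, -1.224, -0.288], 'dq': [0.0, -0.002, 0.001, 0.001, -0.0, 0.0], 'tau': [-0.001, -58.476, 29.411, 6.954, -0.003, 0.0], 'position': [0.188, 0.648, 0.249], 'eef_rot': [[0.961, -0.278, -0.0], [-0.278, -0.961, -0.002], [0.0, 0.002, -1.0]], 'force': [0.516, -0.273, -0.114], 'ft_torque': [-0.031, 0.011, 0.017], 'grip_force': 0.0, 'gripper_width': 0.085}
```

View pics/side0.png

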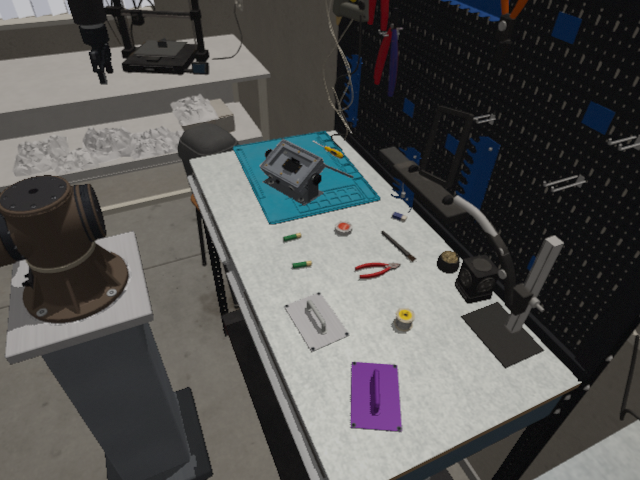

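View pics/top0.png

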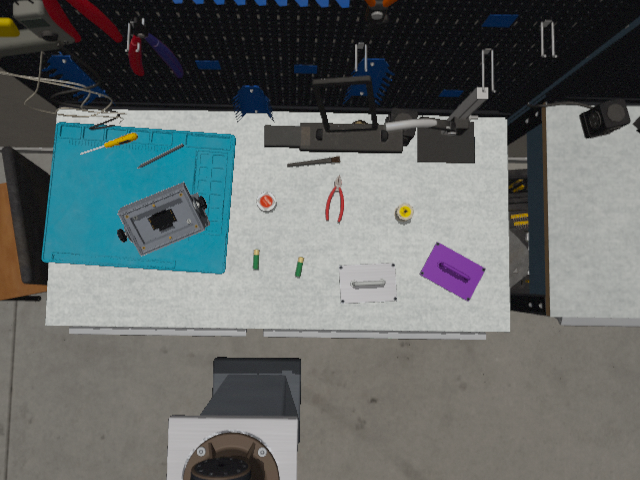

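Side view: case (292,168), cells (291,237) and (301,265), aluminium cover (317,320), and the purple look-alike (375,397). The same in the top view: case (162,219), cells (256,260) and (299,267), cover (368,283), purple plate (453,271). The grey aluminium plate is the one meant because the purple one is excluded. I'll confirm in an enlarged crop.

```bash
cat > h.py <<'E'
import numpy as np,cv2
from plant import arm,viewer
def cam(n):
    c=viewer.camera_info(n); return c["camera_matrix"],np.array(c["R"]),np.array(c["t"])
def ray(n,p):
    K,R,t=cam(n); d=R.T@np.linalg.solve(K,[p[0],p[1],1.]); return -R.T@t,d/np.linalg.norm(d)
def onz(n,p,z):
    o,d=ray(n,p); return o+d*(z-o[2])/d[2]
def proj(n,X):
    K,R,t=cam(n); q=K@(R@np.asarray(X)+t); return q[:2]/q[2]
def tri(ps,pt):
    o1,d1=ray("side",ps);o2,d2=ray("top",pt)
    A=np.c_[d1,-d2];s=np.linalg.lstsq(A,o2-o1,rcond=None)[0]
    a,b=o1+s[0]*d1,o2+s[1]*d2; return (a+b)/2,np.linalg.norm(a-b)
E
python3 - <<'E'
from h import *
t=cv2.imread("pics/top0.png");s=cv2.imread("pics/side0.png")
def crop(im,x,y,w,h,f): return cv2.resize(im[y:y+h,x:x+w],None,fx=f,fy=f,interpolation=cv2.INTER_CUBIC)
c=np.zeros((600,800,3),np.uint8)
c[:300,:400]=crop(t,112,175,100,75,4)[:300]
c[:300,400:]=crop(s,245,130,100,75,4)
c[300:,:400]=np.vstack([crop(t,240,240,80,40,5),np.zeros((100,400,3),np.uint8)])
c[500:,:400]=crop(s,270,225,80,20,5)
c[300:,400:]=crop(t,330,245,100,75,4)
cv2.imwrite("pics/crop1.png",c)
for n,im in(("top",t),("side",s)):
    h=cv2.cvtColor(im,cv2.COLOR_BGR2HSV)
    for nm,lo,hi in(("green",(45,80,30),(80,255,255)),("tan",(10,70,60),(30,255,255))):
        m=cv2.inRange(h,lo,hi)
        for k in cv2.findContours(m,0,2)[0]:
            if cv2.contourArea(k)>6:
                r=cv2.minAreaRect(k);print(n,nm,np.round(r[0],1),np.round(r[1],1),round(r[2],1))
E
```

```text
top green [298.6 268.7] [ 4.9 13.3] 11.3
top green [255.5 261.5] [13.  5.] 90.0
top tan [232.1 477. ] [ 2.4 16.3] 81.3
top tan [201.9 476. ] [18.7  2.3] 13.2
top tan [187.3 473.5] [ 5.5 12.2] 11.3
top tan [270.1 468.6] [22.9 13.3] 81.0
top tan [254.6 456. ] [6.2 2.8] 36.9
top tan [231.5 449. ] [ 6. 33.] 90.0
top tan [250.5 449.5] [ 3.1 15.7] 26.6
top tan [251. 439.] [17.7  3.2] 18.4
top tan [205.8 451.2] [15.4 40.5] 39.8
top tan [300.4 259.2] [4.9 4.6] 14.0
top tan [256. 252.] [4. 4.] 90.0
top tan [520.6 222.5] [ 4.9 15. ] 81.9
top tan [518.9 215.5] [ 4.8 18.2] 82.9
top tan [405. 211.] [12. 12.] 90.0
top tan [518.4 188.4] [ 3.7 12. ] 58.0
top tan [ 23.  241.5] [117.  46.] 90.0
top tan [519.5 180. ] [2. 5.] 90.0
top tan [120.5 140.6] [ 7.8 34. ] 68.2
top tan [358. 122.] [2. 6.] 90.0
top tan [545.3 211.5] [207.1   3.6] 88.8
top tan [ 9.5 27. ] [20. 19.] 90.0
top tan [389.   3.] [ 6. 14.] 90.0
top tan [370.   3.] [ 6. 10.] 90.0
side green [299.3 264.4] [ 4.2 13.2] 81.9
side green [289.8 237.2] [ 3.6 12.6] 76.0
side tan [484.2 432.4] [  2.2 210.2] 63.2
side tan [404.7 314.4] [12.1 12.5] 63.4
side tan [ 80.3 308.1] [14.8 70.2] 63.4
side tan [308.5 263. ] [4. 3.] 90.0
side tan [118.  271.6] [38.6 17.6] 83.2
side tan [449.  256.5] [11. 16.] 90.0
side tan [298.4 235. ] [4.1 3.8] 71.6
side tan [ 70. 209.] [19.1 12.1] 77.5
side tan [193.8 202. ] [16.2  4.5] 68.2
side tan [ 79.3 200.1] [30.6  3. ] 79.7
side tan [ 37.2 200. ] [21.4 74.9] 67.2
side tan [333.  151.5] [20.1  5.4] 26.6
side tan [338.  20.] [4. 8.] 0.0
side tan [517.6   7.6] [ 7.8 23. ] 33.7
side tan [505.    6.5] [13.  6.] 90.0
```

View pics/crop1.png

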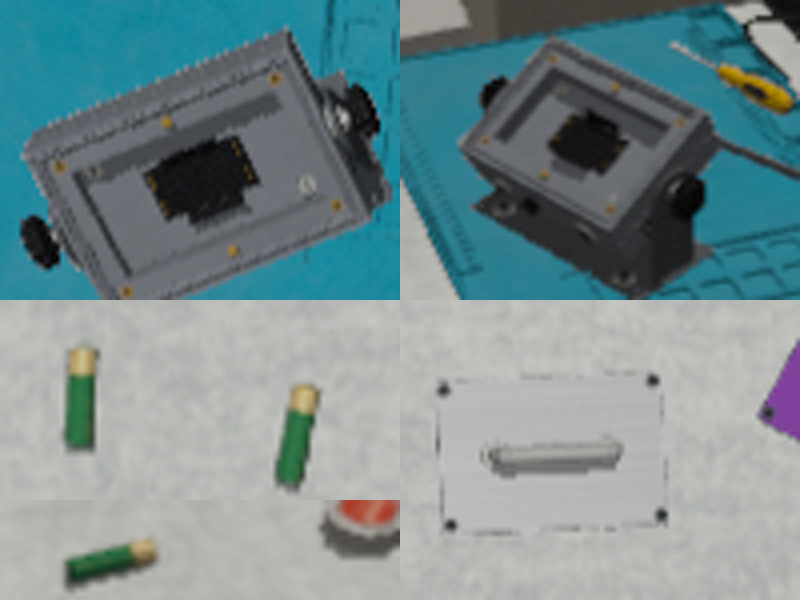

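The crop confirms both cells (tan button end away from the robot), the aluminium cover with its handle and the case with six brass spots: two contacts and four corner inserts. Now I'll fit the poses to these points.

```bash
cat > m.py <<'E'
from h import *
from scipy.optimize import least_squares
def blob(im,p,kind,r=3):
    x0,y0=int(round(p[0]))-r,int(round(p[1]))-r
    w=im[y0:y0+2*r+1,x0:x0+2*r+1].astype(float)
    v=w[...,2]-w[...,0] if kind=="y" else -w.sum(2)
    v=np.clip(v-np.median(v)-0.25*(v.max()-np.median(v)),0,None)
    yy,xx=np.mgrid[:2*r+1,:2*r+1]
    return np.array([x0+(v*xx).sum()/v.sum(),y0+(v*yy).sum()/v.sum()])
T=cv2.imread("pics/top0.png");S=cv2.imread("pics/side0.png")
def pose(x,y,z,yaw,tilt):
    c,s=np.cos(yaw),np.sin(yaw);ct,st=np.cos(tilt),np.sin(tilt)
    Rz=np.array([[c,-s,0],[s,c,0],[0,0,1]])
    Ry=np.array([[ct,0,-st],[0,1,0],[st,0,ct]])   # z leans to -x
    return Rz@Ry,np.array([x,y,z])
def fit(pt,ps,pts,pz,x0):
    def f(q):
        R,o=pz(q)
        X=[R@p+o for p in pts(q)]
        return np.r_[np.ravel([proj("top",x)-a for x,a in zip(X,pt)]),np.ravel([proj("side",x)-a for x,a in zip(X,ps)])]
    s=least_squares(f,x0);return s.x,s.fun
E
cat > m0.py <<'E'
from m import *
tp=[(154,205.2),(170.2,237.5),(181.5,194.5),(196.2,226.2),(143.5,247.7),(127,216.7)]
sp=[(298.7,151.7),(281.2,173.5),(315,160.5),(297.7,182),(266.5,165),(283.2,144.5)]
pt=[blob(T,p,"y") for p in tp];ps=[blob(S,p,"y") for p in sp]
print(np.round(pt,1).tolist(),np.round(ps,1).tolist())
def pts(q):
    a,b=q[4],q[5];return np.array([[.0435,0,.003],[-.0435,0,.003],[a,-b,0],[-a,-b,0],[-a,b,0],[a,b,0]])
pz=lambda q:(lambda R,o:(R,o+.019*R[:,2]))(*pose(q[0],q[1],.085,q[2],q[3]))
q,r=fit(pt,ps,pts,pz,[.5,.2,.4,.4,.044,.067]);print("case",np.round(q,4),np.round(r,1).tolist())
R,o=pz(q);print("seat",np.round(o,4));np.savez("case.npz",R=R,o=o)
tp=[(341,267.2),(393,265),(395.2,298.7),(342.5,301.2)]
pt=[blob(T,p,"k") for p in tp]
def f(q):
    R,o=pose(q[0],q[1],0,q[2],0);return [proj("side",R@p+o) for p in cp(q)]
def cp(q):
    a,b=q[3],q[4];return np.array([[a,b,.004],[a,-b,.004],[-a,-b,.004],[-a,b,.004]])
X=[onz("top",p,.004) for p in pt];c=np.mean(X,0);g=[c[0],c[1],0.,.043,.066]
ps=[blob(S,p,"k",2) for p in f(g)]
print(np.round(X,3).tolist(),np.round(f(g),1).tolist(),np.round(ps,1).tolist())
q,r=fit(pt,ps,cp,lambda q:pose(q[0],q[1],0,q[2],0),g);print("cover",np.round(q,4),np.round(r,1).tolist())
for n,im,gs,ts in(("top",T,[(255.5,261.5),(298.6,268.7)],[(256,252),(300.4,259.2)]),("side",S,[(289.8,237.2),(299.3,264.4)],[(298.4,235),(308.5,263)])):
    h=cv2.cvtColor(im,cv2.COLOR_BGR2HSV);m=cv2.inRange(h,(10,60,40),(85,255,255))
    _,lab,_,cen=cv2.connectedComponentsWithStats(m)
    for g_,t_ in zip(gs,ts):
        l=lab[int(g_[1]),int(g_[0])];p=cen[l];a=onz(n,p,.009);d=onz(n,t_,.009)-onz(n,g_,.009)
        print(n,"cell",np.round(p,1),(lab==l).sum(),np.round(a,4),"button dir deg",round(np.degrees(np.arctan2(d[1],d[0])),1))
E
python3 m0.py
```

```text
[[153.3, 205.1], [169.6, 237.2], [180.5, 194.4], [195.8, 225.9], [143.3, 247.5], [126.6, 216.4]] [[298.5, 151.3], [280.7, 172.9], [314.7, 160.2], [297.1, 181.8], [265.8, 164.5], [282.9, 144.3]]
case [0.6333 0.1711 0.4131 0.4878 0.0423 0.0666] [0.1, -0.0, 0.2, 0.0, 0.2, -0.3, 0.1, -0.2, 0.1, -0.4, 0.1, -0.3, -0.4, -0.2, -0.5, -0.3, -0.2, -0.2, -0.1, -0.1, -0.2, 0.0, -0.3, -0.2]
seat [0.6251 0.1675 0.1018]
[[0.528, -0.261, 0.004], [0.536, -0.394, 0.004], [0.451, -0.4, 0.004], [0.443, -0.267, 0.004]] [[320.6, 293.2], [345.3, 334.4], [309.7, 347.6], [287.4, 304.1]] [[319.1, 293.3], [346.3, 333.6], [311.5, 348.5], [286.3, 305.5]]
cover [ 0.4892 -0.331   0.0556  0.0429  0.0664] [0.4, -0.3, 0.3, 0.1, -0.1, 0.5, 0.1, 0.0, -0.4, -0.2, 0.1, -0.2, 0.3, -0.3, -0.1, -0.1]
top cell [255.7 259.1] 98 [ 0.5438 -0.0474  0.009 ] button dir deg -1.6
top cell [299.  266.2] 105 [ 0.5277 -0.1565  0.009 ] button dir deg -9.7
side cell [292.  236.6] 75 [ 0.5442 -0.0502  0.009 ] button dir deg -1.6
side cell [301.7 264. ] 88 [ 0.5272 -0.1591  0.009 ] button dir deg -11.0
```

```bash
cat > g.py <<'E'
from h import *
from scipy.spatial.transform import Rotation as Ro
def down(deg):
    a=np.radians(deg);y=np.array([np.cos(a),np.sin(a),0]);z=np.array([0,0,-1.]);return np.c_[np.cross(y,z),y,z]
def seatpose(ydir,p,turn=0):
    """tool along -seat z, tool y = ydir(seat axes); p in seat axes (mm) for TCP"""
    c=np.load("case.npz");y=c["R"]@np.array(ydir,float);z=-c["R"][:,2];return np.c_[np.cross(y,z),y,z],c["o"]+c["R"]@(np.array(p)/1000.)
def go(R,p,n=None,start=None):
    s=arm.sense();R0,p0=(np.array(s["eef_rot"]),np.array(s["position"])) if start is None else start
    D=R0.T@R;w=Ro.from_matrix(D).as_rotvec();d=R0.T@(np.array(p)-p0)/.06
    if n is None:n=max(1,int(np.ceil(max(np.linalg.norm(d)/1.,np.abs(w).max()/.18))))
    k=Ro.from_rotvec(w/n).as_matrix();M=sum(np.linalg.matrix_power(k,i) for i in range(n))
    print("clk",round(s["clock"],2),"pos",np.round(p0,4),"total d",np.round(d,2),"w",np.round(w,3),"| n",n,"slide",np.round(np.linalg.solve(M,d),3),"rot",np.round(w/n,4))
    print(" F",np.round(s["force"],1),"wid",round(s["gripper_width"],4),"q",np.round(s["qpos"],2))
E
python3 -c "
from g import *
go(down(178.4),[.544,-.0485,.12],15)"
```

```text
clk 0.1 pos [0.1876 0.648  0.2492] total d [8.93 9.49 2.17] w [ 1.000e-03 -1.000e-03  1.317e+00] | n 15 slide [0.916 0.187 0.144] rot [ 0.0001 -0.0001  0.0878]
 F [ 0.5 -0.3 -0.1] wid 0.0852 q [ 1.58  0.36  0.01 -0.   -1.22 -0.29]
```

Request:
play_rows(
  rot=[
    [0,0,0],
    [0,0,0],
    [0,0,0],
    [0,0,0],
    [0,0,0],
    [0,0,0],
    [0,0,0],
    [0,0,0],
  ],
  slide=[
    [0.638,0.678,0],
    [0.638,0.678,0],
    [0.638,0.678,0],
    [0.638,0.678,0],
    [0.638,0.678,0],
    [0.638,0.678,0],
    [0.638,0.678,0],
    [0.638,0.678,0],
  ],
  fingers=[100,100,100,100,100,100,100,100],
)

```text
clock: 1.1
position: [0.3917, 0.2488, 0.25]
eef_rot: [[0.961, -0.278, 0.0], [-0.278, -0.961, 0.0], [0.0, -0.0, -1.0]]
force: [1.0, -0.2, -0.0]
gripper_width: 0.0858
grip_force: 0.0
```

```bash
python3 -c "
from g import *
go(down(178.4),[.544,-.0485,.12])"
```

```text
clk 1.1 pos [0.3917 0.2488 0.25  ] total d [3.81 4.06 2.17] w [-0.     0.     1.317] | n 8 slide [0.727 0.178 0.271] rot [-0.      0.      0.1647]
 F [ 1.  -0.2 -0. ] wid 0.0858 q [ 0.99  0.   -0.43 -0.   -1.13  0.3 ]
```

Request:
play_rows(
  rot=[
    [0,0,0],
    [0,0,0],
    [0,0,0],
    [0,0,0],
    [0,0,0.165],
    [0,0,0.165],
    [0,0,0.165],
    [0,0,0.165],
  ],
  slide=[
    [0.67,0.71,0],
    [0.67,0.71,0],
    [0.67,0.71,0.1],
    [0.67,0.71,0.1],
    [0.67,0.71,0.1],
    [0.45,0.4,0.3],
    [0,0,0.5],
    [0,0,0.5],
  ],
  fingers=[100,100,100,100,100,100,100,100],
)

```text
clock: 2.1
position: [0.539, -0.0441, 0.1528]
eef_rot: [[0.583, -0.813, -0.0], [-0.813, -0.583, 0.0], [-0.0, 0.0, -1.0]]
force: [-0.5, 0.2, -0.6]
gripper_width: 0.0855
grip_force: 0.0
```

```bash
python3 -c "
from g import *
go(down(178.4),[.544,-.0485,.06])"
```

```text
clk 2.1 pos [ 0.539  -0.0441  0.1528] total d [ 0.11 -0.02  1.55] w [0.   0.   0.65] | n 4 slide [ 0.025 -0.013  0.387] rot [1.000e-04 0.000e+00 1.624e-01]
 F [-0.5  0.2 -0.6] wid 0.0855 q [ 0.28  0.23 -0.42 -0.   -0.93  0.34]
```

Request:
play_rows(
  rot=[
    [0,0,0.162],
    [0,0,0.162],
    [0,0,0.162],
    [0,0,0.163],
    [0,0,0],
  ],
  slide=[
    [0.025,-0.013,0.4],
    [0.025,-0.013,0.4],
    [0.025,-0.013,0.4],
    [0.025,-0.013,0.35],
    [0,0,0],
  ],
  fingers=[72,72,72,72,72],
)

```text
clock: 2.72
position: [0.5429, -0.0479, 0.0594]
eef_rot: [[-0.019, -1.0, -0.004], [-1.0, 0.019, -0.001], [0.001, 0.004, -1.0]]
force: [0.4, -0.2, 0.2]
gripper_width: 0.0616
grip_force: 0.0
```

```bash
python3 - <<'E'
from g import *
go(down(178.4),[.544,-.0485,.03])
a=viewer.capture("side");b=viewer.capture("top")
c=np.hstack([cv2.resize(a[200:260,250:330],None,fx=5,fy=5,interpolation=2),cv2.resize(b[220:280,215:295],None,fx=5,fy=5,interpolation=2)])
cv2.imwrite("pics/crop2.png",c)
E
```

```text
clk 2.73 pos [ 0.5429 -0.0479  0.0594] total d [ 0.01 -0.02  0.49] w [ 0.004 -0.001  0.009] | n 1 slide [ 0.009 -0.021  0.489] rot [ 0.0039 -0.0009  0.0086]
 F [ 0.4 -0.2  0.2] wid 0.0616 q [ 0.27  0.35 -0.5  -0.   -0.72 -0.29]
```

View pics/crop2.png

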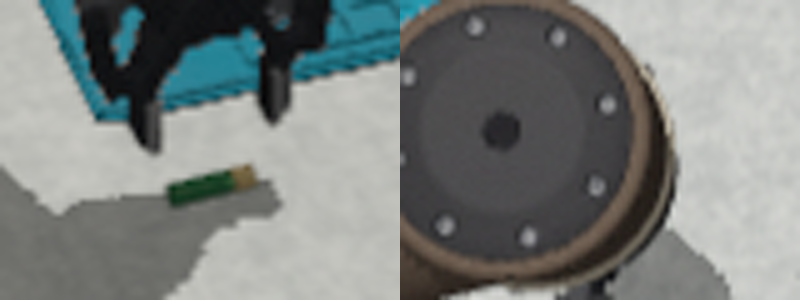

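Side crop: fingertips at about (280.4,230) and (305.4,224.6), straddling cell A at (292,237). I'll work out the tip height from this.

```bash
python3 - <<'E'
from g import *
for p,x in(((280.4,230),.543-.034),((305.4,224.6),.543+.034)):
    o,d=ray("side",p)
    for y in(-.059,-.048): 
        k=(y-o[1])/d[1];X=o+k*d;print(np.round(X,4))
E
```

```text
[ 0.5084 -0.059   0.0515]
[ 0.5122 -0.048   0.0416]
[ 0.5802 -0.059   0.0468]
[ 0.5849 -0.048   0.0369]
```

Request:
play_rows(
  rot=[
    [0.004,0,0.008],
    [0,0,0],
    [0,0,0],
    [0,0,0],
  ],
  slide=[
    [0.01,-0.02,0.45],
    [0,0,0.17],
    [0,0,0.04],
    [0,0,0],
  ],
  fingers=[72,72,70,70],
)

```text
clock: 3.32
position: [0.5459, -0.048, 0.022]
eef_rot: [[-0.027, -1.0, 0.005], [-1.0, 0.027, -0.0], [-0.0, -0.005, -1.0]]
force: [0.0, 0.2, 0.5]
gripper_width: 0.0595
grip_force: 0.0
```

Request:
play_rows(
  rot=[
    [0,0,0],
    [0,0,0],
    [0,0,0],
    [0,0,0],
  ],
  slide=[
    [0,0,0.04],
    [0,0,0],
    [0,0,0.03],
    [0,0,0],
  ],
  fingers=[70,70,70,70],
)

```text
clock: 3.82
position: [0.5454, -0.0482, 0.0171]
eef_rot: [[-0.028, -1.0, 0.004], [-1.0, 0.028, -0.0], [0.0, -0.004, -1.0]]
force: [-0.1, -0.1, 0.1]
gripper_width: 0.0596
grip_force: 0.0
```

Request:
play_rows(
  rot=[
    [0,0,0],
    [0,0,0],
    [0,0,0],
    [0,0,0],
  ],
  slide=[
    [0,0,0.03],
    [0,0,0],
    [0,0,0.025],
    [0,0,0],
  ],
  fingers=[70,70,70,70],
)

```text
clock: 4.32
position: [0.5456, -0.0482, 0.0139]
eef_rot: [[-0.028, -1.0, 0.004], [-1.0, 0.028, -0.0], [-0.0, -0.004, -1.0]]
force: [0.4, -0.1, 0.8]
gripper_width: 0.0595
grip_force: 0.3
```

Request:
play_rows(
  rot=[
    [0,0,0],
    [0,0,0],
    [0,0,0],
    [0,0,0],
    [0,0,0],
    [0,0,0],
  ],
  slide=[
    [0,0,-0.075],
    [0,0,0],
    [0,0,0],
    [0,0,0],
    [0,0,0],
    [0,0,0],
  ],
  fingers=[70,50,45,45,45,45],
  grip_force=25,
)

```text
clock: 5.08
position: [0.5458, -0.0481, 0.0191]
eef_rot: [[-0.028, -1.0, 0.005], [-1.0, 0.028, -0.0], [-0.0, -0.005, -1.0]]
force: [-1.4, 1.1, 7.4]
gripper_width: 0.0496
grip_force: 25.1
```

Request:
play_rows(
  rot=[
    [0,0,0],
    [0,0,0],
    [0,0,0],
    [0,0,0],
  ],
  slide=[
    [0,0,-0.3],
    [0,0,-0.9],
    [0,0,-0.9],
    [0,0,-0.9],
  ],
  fingers=[45,45,45,45],
)

```text
clock: 5.58
position: [0.5445, -0.0482, 0.2003]
eef_rot: [[-0.028, -1.0, 0.004], [-1.0, 0.028, 0.0], [-0.0, -0.004, -1.0]]
force: [1.5, 0.1, -1.5]
gripper_width: 0.0494
grip_force: 26.7
```

```bash
python3 -c "
from g import *
go(*seatpose([0,-1,0],[-9.5,0,70]))"
```

```text
clk 5.58 pos [ 0.5445 -0.0482  0.2003] total d [-3.34 -0.62  0.69] w [ 0.486  0.306 -1.966] | n 11 slide [-0.183 -0.312  0.053] rot [ 0.0442  0.0278 -0.1787]
 F [ 1.5  0.1 -1.5] wid 0.0494 q [ 0.27  0.19 -0.35  0.   -1.03 -0.3 ]
```

Request:
play_rows(
  rot=[
    [0.044,0.028,-0.179],
    [0.044,0.028,-0.179],
    [0.044,0.028,-0.179],
    [0.044,0.028,-0.179],
    [0.044,0.028,-0.179],
    [0.044,0.028,-0.179],
    [0.044,0.028,-0.179],
    [0.044,0.028,-0.179],
  ],
  slide=[
    [0,0,-0.1],
    [0,0,-0.1],
    [0,0,-0.1],
    [0,0,-0.1],
    [0,0,-0.1],
    [0,0,-0.1],
    [0,0,0],
    [0,0,0],
  ],
  fingers=[45,45,45,45,45,45,45,45],
)

```text
clock: 6.58
position: [0.5398, -0.0469, 0.2342]
eef_rot: [[0.919, -0.121, 0.375], [-0.15, -0.987, 0.05], [0.364, -0.102, -0.926]]
force: [0.4, -1.8, 0.1]
gripper_width: 0.0496
grip_force: 26.7
```

```bash
python3 -c "
from g import *
go(*seatpose([0,-1,0],[-9.5,0,75]))"
```

```text
clk 6.58 pos [ 0.5398 -0.0469  0.2342] total d [-0.22 -3.21  1.54] w [ 0.133  0.083 -0.527] | n 4 slide [ 0.091 -0.788  0.423] rot [ 0.0332  0.0208 -0.1319]
 F [ 0.4 -1.8  0.1] wid 0.0496 q [ 0.32 -0.06 -0.64  0.13 -0.61  1.02]
```

Request:
play_rows(
  rot=[
    [0.033,0.021,-0.132],
    [0.033,0.021,-0.132],
    [0.033,0.021,-0.132],
    [0.033,0.021,-0.132],
    [0,0,0],
    [0,0,0],
  ],
  slide=[
    [0.091,-0.788,0.423],
    [0.091,-0.788,0.423],
    [0.091,-0.788,0.423],
    [0.091,-0.788,0.423],
    [0,0,0],
    [0,0,0],
  ],
  fingers=[45,45,45,45,45,45],
)

```text
clock: 7.32
position: [0.5866, 0.1493, 0.1635]
eef_rot: [[0.812, 0.395, 0.429], [0.349, -0.919, 0.185], [0.468, -0.001, -0.884]]
force: [-0.1, 0.4, 0.4]
gripper_width: 0.0494
grip_force: 26.7
```

```bash
python3 - <<'E'
from g import *
go(*seatpose([0,-1,0],[-9.5,0,40]))
a=viewer.capture("side");b=viewer.capture("top")
c=np.hstack([cv2.resize(a[100:200,230:330],None,fx=4,fy=4,interpolation=2),cv2.resize(b[160:260,110:210],None,fx=4,fy=4,interpolation=2)])
cv2.imwrite("pics/crop3.png",c)
E
```

```text
clk 7.33 pos [0.5866 0.1493 0.1635] total d [-0.01 -0.02  0.57] w [ 0.003  0.001 -0.007] | n 1 slide [-0.013 -0.022  0.574] rot [ 0.0026  0.0013 -0.0065]
 F [-0.1  0.4  0.4] wid 0.0494 q [ 0.58  0.1  -0.84  0.49 -0.17  0.93]
```

View pics/crop3.png

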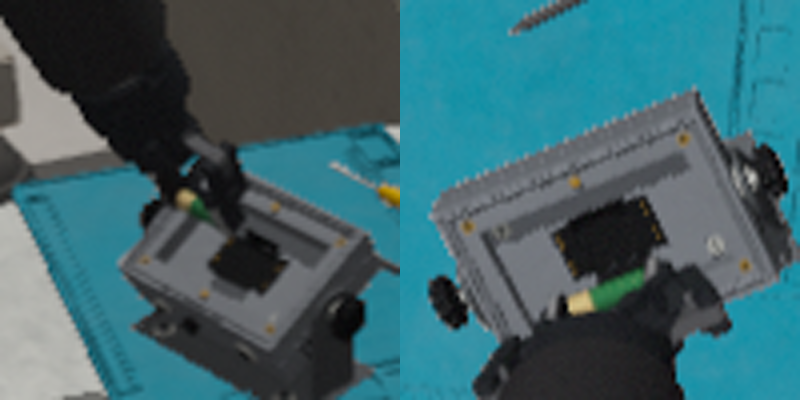

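Top crop: the held cell's tan end is at about (155,236), to the left, and the holder is at (162,218). Orientation is right. I'll check the held cell against the case by triangulation.

```bash
cat > chk.py <<'E'
from g import *
def chk(nc):
    c=np.load("case.npz");s=arm.sense();P=np.array(s["position"]);R=np.array(s["eef_rot"])
    res={}
    for n in("side","top"):
        im=viewer.capture(n);h=cv2.cvtColor(im,cv2.COLOR_BGR2HSV)
        o=proj(n,P)
        for nm,lo,hi in(("tan",(12,60,90),(28,200,255)),("green",(50,90,40),(80,255,255))):
            m=cv2.inRange(h,lo,hi);_,lab,st,cen=cv2.connectedComponentsWithStats(m)
            k=[i for i in range(1,len(st)) if st[i,4]>=8 and np.linalg.norm(cen[i]-o)<25]
            if k:
                k=max(k,key=lambda i:st[i,4]);res[n,nm]=cen[k];print(n,nm,np.round(cen[k],1),st[k,4],"TCP",np.round(o,1))
    for nm in("tan","green"):
        if ("side",nm) in res and ("top",nm) in res:
            X,e=tri(res["side",nm],res["top",nm]);print(nm,"seat mm",np.round(c["R"].T@(X-c["o"])*1e3,1),"tool mm",np.round(R.T@(X-P)*1e3,1),"err",round(e*1e3,1))
    print("TCP seat",np.round(c["R"].T@(P-c["o"])*1e3,1))
chk(1)
E
python3 chk.py
```

```text
side tan [275.9 148.8] 16 TCP [279.1 149.4]
side green [279.6 151.3] 17 TCP [279.1 149.4]
top tan [154.4 235.3] 29 TCP [162.4 234.9]
top green [163.8 231.6] 79 TCP [162.4 234.9]
tan seat mm [-6.  17.5 64.1] tool mm [  1.7 -19.1  10.9] err 1.8
green seat mm [-7.3 -3.3 66.3] tool mm [0.6 1.7 8.7] err 6.7
TCP seat [-7.9 -1.5 75. ]
```

```bash
python3 -c "
from g import *
go(*seatpose([0,-1,0],[-9,0,14]),2)"
```

```text
clk 7.53 pos [0.5873 0.1493 0.1645] total d [-0.02 -0.03  1.02] w [ 0.003 -0.001 -0.007] | n 2 slide [-0.011 -0.014  0.509] rot [ 0.0013 -0.0004 -0.0036]
 F [-0.   1.1 -0.1] wid 0.0495 q [ 0.58  0.1  -0.84  0.49 -0.17  0.93]
```

Request:
play_rows(
  rot=[
    [0.0015,0,-0.0035],
    [0.0015,0,-0.0035],
    [0,0,0],
    [0,0,0],
  ],
  slide=[
    [-0.01,-0.013,0.5],
    [-0.01,-0.013,0.52],
    [0,0,0],
    [0,0,0],
  ],
  fingers=[45,45,45,45],
)

```text
clock: 8.02
position: [0.6158, 0.1574, 0.1211]
eef_rot: [[0.816, 0.408, 0.409], [0.358, -0.913, 0.197], [0.454, -0.015, -0.891]]
force: [0.4, -0.2, -0.4]
gripper_width: 0.0496
grip_force: 26.7
```

```bash
python3 -c "
from g import *
go(*seatpose([0,-1,0],[-9,0,3]),2)
import chk"
```

```text
clk 8.03 pos [0.6158 0.1574 0.1211] total d [-0.11 -0.09  0.34] w [-0.017  0.017  0.   ] | n 2 slide [-0.055 -0.044  0.168] rot [-0.0083  0.0085  0.0001]
 F [ 0.4 -0.2 -0.4] wid 0.0496 q [ 0.52  0.22 -0.84  0.61 -0.06  0.87]
side tan [284.6 158.4] 13 TCP [287.7 159.1]
side green [288.4 161.1] 22 TCP [287.7 159.1]
top tan [156.  223.5] 16 TCP [164.  224.2]
top green [165.2 220.5] 63 TCP [164.  224.2]
tan seat mm [ 1.2 14.2  9.9] tool mm [  3.5 -19.5  13.3] err 3.9
green seat mm [-1.1 -7.1 12.3] tool mm [ 1.3  1.8 10.7] err 7.3
TCP seat [-2.2 -5.5 23. ]
```

```bash
cat >> g.py <<'E'
def cellpose(cx,cy,h,a,off=12.1,dx=0):
    """cell underside h mm above holder floor, tool leaned a rad about its y (more upright if <0)"""
    R,_=seatpose([0,-1,0],[0,0,0]);R=R@Ro.from_rotvec([0,a,0]).as_matrix()
    c=np.load("case.npz");return R,c["o"]+c["R"]@(np.array([cx,cy,-10+h])/1e3)-R@np.array([dx,0,off])/1e3
E
python3 -c "
from g import *
go(*cellpose(-9,0,20,-.13),2)"
```

```text
clk 8.12 pos [0.6156 0.1576 0.1215] total d [-0.09 -0.09  0.03] w [-0.017 -0.114  0.002] | n 2 slide [-0.045 -0.044  0.014] rot [-0.0084 -0.0569  0.001 ]
 F [-1.1 -1.2 -0.5] wid 0.0493 q [ 0.52  0.21 -0.84  0.61 -0.06  0.87]
```

Request:
play_rows(
  rot=[
    [-0.008,-0.057,0.001],
    [-0.008,-0.057,0.001],
    [0,0,0],
    [0,0,0],
  ],
  slide=[
    [-0.045,-0.044,0],
    [-0.045,-0.044,0],
    [0,0,0],
    [0,0,0],
  ],
  fingers=[45,45,45,45],
)

```text
clock: 8.62
position: [0.6135, 0.1554, 0.1203]
eef_rot: [[0.853, 0.398, 0.338], [0.373, -0.917, 0.139], [0.365, 0.007, -0.931]]
force: [-0.2, 0.4, 0.2]
gripper_width: 0.0492
grip_force: 26.7
```

```bash
python3 -c "
from g import *
go(*cellpose(-9,0,20,-.13),2)
go(*cellpose(-9,0,9,-.13),2)"
```

```text
clk 8.62 pos [0.6135 0.1554 0.1203] total d [-0.04 -0.11  0.03] w [ 0.008 -0.016 -0.001] | n 2 slide [-0.018 -0.054  0.015] rot [ 0.004  -0.0081 -0.0006]
 F [-0.2  0.4  0.2] wid 0.0492 q [ 0.59  0.24 -0.65  0.23 -0.32  1.19]
clk 8.62 pos [0.6135 0.1554 0.1203] total d [-0.02 -0.11  0.21] w [ 0.008 -0.016 -0.001] | n 2 slide [-0.007 -0.055  0.106] rot [ 0.004  -0.0081 -0.0006]
 F [-0.2  0.4  0.2] wid 0.0492 q [ 0.59  0.24 -0.65  0.23 -0.32  1.19]
```

Request:
play_rows(
  rot=[
    [0.004,-0.008,0],
    [0.004,-0.008,0],
    [0,0,0],
  ],
  slide=[
    [-0.015,-0.055,0.03],
    [-0.015,-0.055,0.03],
    [0,0,0],
  ],
  fingers=[45,45,45],
)

```text
clock: 9.0
position: [0.6109, 0.1617, 0.1158]
eef_rot: [[0.859, 0.401, 0.32], [0.375, -0.916, 0.14], [0.349, -0.001, -0.937]]
force: [-0.6, -0.4, -0.1]
gripper_width: 0.0497
grip_force: 26.7
```

```bash
python3 -c "
from g import *
go(*cellpose(-9,0,11,-.13),2)
import chk"
```

```text
clk 9.0 pos [0.6109 0.1617 0.1158] total d [0.01 0.01 0.11] w [-0.     0.001 -0.001] | n 2 slide [0.004 0.003 0.055] rot [-0.0001  0.0006 -0.0005]
 F [-0.6 -0.4 -0.1] wid 0.0497 q [ 0.6   0.25 -0.63  0.19 -0.35  1.22]
side tan [282.3 159.9] 15 TCP [285.7 160.2]
side green [286.7 162.8] 25 TCP [285.7 160.2]
TCP seat [-7.   0.4 19.6]
```

```bash
python3 -c "
from g import *
go(*cellpose(-9,0,5,-.13),2)
go(*cellpose(-9,0,1,-.13),2)"
```

```text
clk 9.1 pos [0.6109 0.1616 0.1159] total d [0.02 0.   0.21] w [-0.     0.001 -0.001] | n 2 slide [0.01  0.002 0.105] rot [-0.      0.0006 -0.0005]
 F [-0.2 -0.8 -1. ] wid 0.0497 q [ 0.6   0.25 -0.63  0.19 -0.35  1.22]
clk 9.1 pos [0.6109 0.1616 0.1159] total d [0.03 0.   0.28] w [-0.     0.001 -0.001] | n 2 slide [0.015 0.002 0.138] rot [-0.      0.0006 -0.0005]
 F [-0.2 -0.8 -1. ] wid 0.0497 q [ 0.6   0.25 -0.63  0.19 -0.35  1.22]
```

Request:
play_rows(
  rot=[
    [0,0,0],
    [0,0,0],
    [0,0,0],
    [0,0,0],
    [0,0,0],
  ],
  slide=[
    [0.01,0,0.1],
    [0.01,0,0.1],
    [0.01,0,0.05],
    [0,0,0.03],
    [0,0,0],
  ],
  fingers=[45,45,45,45,45],
)

```text
clock: 9.72
position: [0.6174, 0.1643, 0.1013]
eef_rot: [[0.859, 0.401, 0.32], [0.375, -0.916, 0.14], [0.349, -0.0, -0.937]]
force: [-7.7, -1.7, 8.4]
gripper_width: 0.0496
grip_force: 28.3
```

```bash
python3 -c "
from g import *
go(*cellpose(-9,0,0,-.13),2)
import chk"
```

```text
clk 9.72 pos [0.6174 0.1643 0.1013] total d [0.01 0.   0.02] w [ 0.     0.001 -0.001] | n 2 slide [0.003 0.001 0.012] rot [ 0.      0.0006 -0.0005]
 F [-7.7 -1.7  8.4] wid 0.0496 q [ 0.6   0.28 -0.63  0.21 -0.31  1.2 ]
side tan [284.4 163.1] 14 TCP [287.5 163.5]
side green [288.5 165.7] 26 TCP [287.5 163.5]
TCP seat [-7.6  0.2  3.5]
```

Request:
play_rows(
  rot=[
    [0,0,0],
    [0,0,0],
    [0,0,0],
    [0,0,0],
    [0,0,0],
    [0,0,0],
    [0,0,0],
  ],
  slide=[
    [0,0,0],
    [0,0,0],
    [0,0,0],
    [0,0,-0.3],
    [0,0,-0.8],
    [0,0,-0.8],
    [0,0,0],
  ],
  fingers=[72,72,72,72,72,72,72],
)

```text
clock: 10.7
position: [0.5824, 0.1495, 0.2122]
eef_rot: [[0.856, 0.401, 0.326], [0.374, -0.916, 0.144], [0.356, -0.002, -0.934]]
force: [-0.1, 0.2, -0.6]
gripper_width: 0.0614
grip_force: 0.0
```

```bash
python3 - <<'E'
from g import *
go(down(169.5),[.5275,-.158,.12])
a=viewer.capture("side");b=viewer.capture("top")
c=np.hstack([cv2.resize(a[120:200,240:340],None,fx=4,fy=4,interpolation=2),cv2.resize(b[180:260,110:210],None,fx=4,fy=4,interpolation=2)])
cv2.imwrite("pics/crop4.png",c)
E
```

```text
clk 10.7 pos [0.5824 0.1495 0.2122] total d [-3.25  4.33  0.4 ] w [-0.394 -0.207  2.138] | n 12 slide [0.186 0.506 0.132] rot [-0.0329 -0.0173  0.1782]
 F [-0.1  0.2 -0.6] wid 0.0614 q [ 0.62  0.08 -0.55  0.13 -0.58  1.27]
```

View pics/crop4.png

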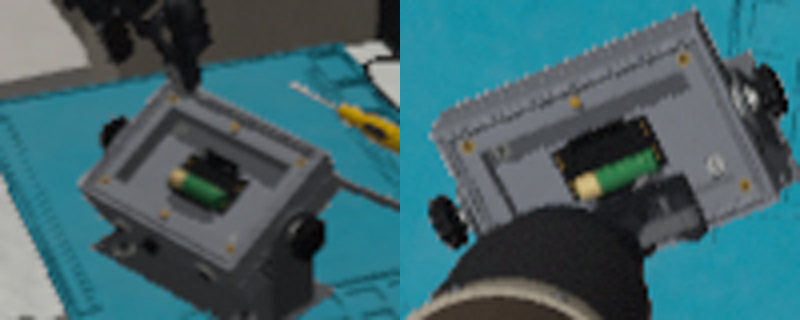

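The crops show cell 1 seated in the holder's lower half with its tan button to the left (top about (156,226)). On to cell 2.

Request:
play_rows(
  rot=[
    [-0.033,-0.017,0.178],
    [-0.033,-0.017,0.178],
    [-0.033,-0.017,0.178],
    [-0.033,-0.017,0.178],
    [-0.033,-0.017,0.178],
    [-0.033,-0.017,0.178],
    [-0.033,-0.017,0.178],
    [-0.033,-0.017,0.178],
  ],
  slide=[
    [0.186,0.506,0],
    [0.186,0.506,0.1],
    [0.186,0.506,0.13],
    [0.186,0.506,0.13],
    [0.186,0.506,0.13],
    [0.186,0.506,0.13],
    [0.186,0.506,0.13],
    [0.186,0.506,0.13],
  ],
  fingers=[72,72,72,72,72,72,72,72],
)

```text
clock: 11.8
position: [0.6225, -0.0873, 0.1601]
eef_rot: [[0.495, -0.859, 0.129], [-0.862, -0.504, -0.051], [0.108, -0.086, -0.99]]
force: [0.1, 0.5, 0.8]
gripper_width: 0.0614
grip_force: 0.0
```

```bash
python3 -c "
from g import *
go(down(169.5),[.5275,-.158,.06])"
```

```text
clk 11.8 pos [ 0.6225 -0.0873  0.1601] total d [0.05 2.1  1.51] w [-0.121 -0.073  0.708] | n 4 slide [0.163 0.495 0.399] rot [-0.0303 -0.0184  0.1769]
 F [0.1 0.5 0.8] wid 0.0614 q [ 0.21  0.28 -0.37  0.11 -0.81  0.24]
```

Request:
play_rows(
  rot=[
    [-0.03,-0.018,0.177],
    [-0.03,-0.018,0.177],
    [-0.03,-0.018,0.177],
    [-0.03,-0.018,0.177],
    [0,0,0],
  ],
  slide=[
    [0.163,0.495,0.4],
    [0.163,0.495,0.4],
    [0.163,0.495,0.4],
    [0.163,0.495,0.4],
    [0,0,0],
  ],
  fingers=[72,72,72,72,72],
)

```text
clock: 12.42
position: [0.5255, -0.1585, 0.0585]
eef_rot: [[-0.18, -0.984, -0.002], [-0.984, 0.18, -0.001], [0.001, 0.002, -1.0]]
force: [1.0, -1.0, 0.8]
gripper_width: 0.0615
grip_force: 0.0
```

```bash
python3 -c "
from g import *
go(down(169.5),[.5275,-.158,.018])"
```

```text
clk 12.43 pos [ 0.5255 -0.1585  0.0585] total d [-0.01 -0.03  0.67] w [ 0.002 -0.001  0.002] | n 1 slide [-0.015 -0.033  0.675] rot [ 0.0018 -0.0012  0.0019]
 F [ 1.  -1.   0.8] wid 0.0615 q [ 0.06  0.36 -0.5   0.   -0.72 -0.25]
```

Request:
play_rows(
  rot=[
    [0,0,0],
    [0,0,0],
    [0,0,0],
    [0,0,0],
    [0,0,0],
    [0,0,0],
    [0,0,0],
    [0,0,0],
  ],
  slide=[
    [-0.015,-0.02,0.4],
    [0,0,0.2],
    [0,0,0.07],
    [0,0,0],
    [0,0,0],
    [0,0,0],
    [0,0,0],
    [0,0,0],
  ],
  fingers=[70,70,70,70,45,45,45,45],
)

```text
clock: 13.42
position: [0.5312, -0.1568, 0.0225]
eef_rot: [[-0.176, -0.984, 0.007], [-0.984, 0.176, -0.001], [-0.0, -0.007, -1.0]]
force: [-0.4, 0.4, 5.8]
gripper_width: 0.049
grip_force: 26.5
```

Request:
play_rows(
  rot=[
    [0,0,0],
    [0,0,0],
    [0,0,0],
    [0,0,0],
    [0,0,0],
  ],
  slide=[
    [0,0,0],
    [0,0,-0.3],
    [0,0,-0.9],
    [0,0,-0.9],
    [0,0,-0.9],
  ],
  fingers=[45,45,45,45,45],
)

```text
clock: 14.05
position: [0.5292, -0.1567, 0.2035]
eef_rot: [[-0.177, -0.984, 0.005], [-0.984, 0.177, -0.001], [0.0, -0.005, -1.0]]
force: [1.3, 0.0, -0.7]
gripper_width: 0.0493
grip_force: 26.2
```

```bash
python3 -c "
from g import *
go(*cellpose(9.5,0,75,-.13,13))"
```

```text
clk 14.05 pos [ 0.5292 -0.1567  0.2035] total d [-5.35 -0.25  0.46] w [ 0.383  0.2   -2.134] | n 12 slide [-0.286 -0.461  0.026] rot [ 0.0319  0.0167 -0.1778]
 F [ 1.3  0.  -0.7] wid 0.0493 q [ 0.07  0.19 -0.33  0.   -1.04 -0.25]
```

Request:
play_rows(
  rot=[
    [0.032,0.017,-0.178],
    [0.032,0.017,-0.178],
    [0.032,0.017,-0.178],
    [0.032,0.017,-0.178],
    [0.032,0.017,-0.178],
    [0.032,0.017,-0.178],
    [0.032,0.017,-0.178],
    [0.032,0.017,-0.178],
  ],
  slide=[
    [-0.286,-0.461,-0.05],
    [-0.286,-0.461,-0.05],
    [-0.286,-0.461,0],
    [-0.286,-0.461,0],
    [-0.286,-0.461,0],
    [-0.286,-0.461,0],
    [-0.286,-0.461,0],
    [-0.286,-0.461,0],
  ],
  fingers=[45,45,45,45,45,45,45,45],
)

```text
clock: 15.05
position: [0.6581, 0.046, 0.2106]
eef_rot: [[0.918, -0.291, 0.268], [-0.306, -0.952, 0.013], [0.252, -0.094, -0.963]]
force: [-0.5, -0.0, -0.6]
gripper_width: 0.0494
grip_force: 26.2
```

```bash
python3 -c "
from g import *
go(*cellpose(9.5,0,60,-.13,15.5))"
```

```text
clk 15.05 pos [0.6581 0.046  0.2106] total d [-1.56 -1.48  0.53] w [ 0.128  0.065 -0.704] | n 4 slide [-0.289 -0.46   0.141] rot [ 0.0321  0.0162 -0.1759]
 F [-0.5 -0.  -0.6] wid 0.0494 q [ 0.42  0.22 -0.37  0.14 -0.73  0.75]
```

Request:
play_rows(
  rot=[
    [0.032,0.016,-0.176],
    [0.032,0.016,-0.176],
    [0.032,0.016,-0.176],
    [0.032,0.016,-0.176],
    [0,0,0],
    [0,0,0],
  ],
  slide=[
    [-0.289,-0.46,0.14],
    [-0.289,-0.46,0.14],
    [-0.289,-0.46,0.14],
    [-0.289,-0.46,0.14],
    [0,0,0],
    [0,0,0],
  ],
  fingers=[45,45,45,45,45,45],
)

```text
clock: 15.8
position: [0.6073, 0.1585, 0.1661]
eef_rot: [[0.861, 0.395, 0.321], [0.37, -0.919, 0.139], [0.35, -0.001, -0.937]]
force: [0.6, -0.6, 0.5]
gripper_width: 0.0494
grip_force: 26.2
```

```bash
python3 - <<'E'
from g import *
import chk
go(*cellpose(9.5,0,20,-.13,15.5))
a=viewer.capture("side");b=viewer.capture("top")
c=np.hstack([cv2.resize(a[120:200,240:340],None,fx=4,fy=4,interpolation=2),cv2.resize(b[180:260,110:210],None,fx=4,fy=4,interpolation=2)])
cv2.imwrite("pics/crop5.png",c)
E
```

```text
side tan [281.9 146.1] 15 TCP [284.5 145.9]
side green [290.7 167.1] 54 TCP [284.5 145.9]
TCP seat [12.5 -1.1 66.2]
clk 15.9 pos [0.6076 0.1583 0.1662] total d [ 0.07 -0.03  0.68] w [ 0.001  0.    -0.007] | n 1 slide [ 0.068 -0.026  0.677] rot [ 0.0015  0.0002 -0.0071]
 F [-1.1 -0.1 -0.9] wid 0.0495 q [ 0.6   0.18 -0.56  0.15 -0.48  1.26]
```

View pics/crop5.png

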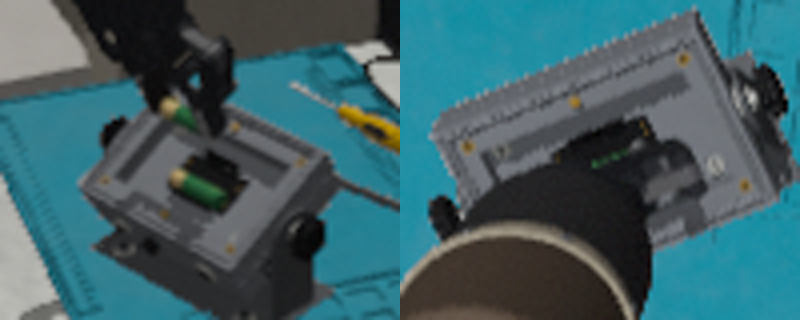

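Request:
play_rows(
  rot=[
    [0,0,-0.007],
    [0,0,0],
    [0,0,0],
  ],
  slide=[
    [0.03,-0.025,0.34],
    [0.025,0,0.34],
    [0,0,0],
  ],
  fingers=[45,45,45],
)

```text
clock: 16.38
position: [0.6221, 0.166, 0.1272]
eef_rot: [[0.859, 0.401, 0.318], [0.377, -0.916, 0.137], [0.347, 0.002, -0.938]]
force: [0.1, -0.2, -0.1]
gripper_width: 0.0494
grip_force: 26.2
```

```bash
python3 -c "
from g import *
go(*cellpose(8.7,0,10,-.13,15.5),2)
go(*cellpose(8.7,0,1,-.13,15.5),2)
import chk
"
```

```text
clk 16.38 pos [0.6221 0.166  0.1272] total d [ 0.05 -0.    0.14] w [0.002 0.004 0.   ] | n 2 slide [ 0.024 -0.002  0.07 ] rot [0.001  0.0018 0.0002]
 F [ 0.1 -0.2 -0.1] wid 0.0494 q [ 0.6   0.25 -0.58  0.17 -0.39  1.24]
clk 16.38 pos [0.6221 0.166  0.1272] total d [ 0.07 -0.    0.29] w [0.002 0.004 0.   ] | n 2 slide [ 0.034 -0.002  0.144] rot [0.001  0.0018 0.0002]
 F [ 0.1 -0.2 -0.1] wid 0.0494 q [ 0.6   0.25 -0.58  0.17 -0.39  1.24]
side tan [285.6 155.4] 13 TCP [288.6 155.4]
side green [290.4 167.4] 45 TCP [288.6 155.4]
TCP seat [ 8.9 -0.2 24. ]
```

Request:
play_rows(
  rot=[
    [0.002,0.004,0],
    [0,0,0],
    [0,0,0],
    [0,0,0],
    [0,0,0],
  ],
  slide=[
    [0.05,0,0.03],
    [0.01,0,0.1],
    [0.01,0,0.1],
    [0,0,0.04],
    [0,0,0],
  ],
  fingers=[45,45,45,45,45],
)

```text
clock: 17.1
position: [0.6303, 0.1699, 0.114]
eef_rot: [[0.857, 0.402, 0.321], [0.377, -0.915, 0.141], [0.351, -0.0, -0.936]]
force: [-2.8, -1.4, -0.8]
gripper_width: 0.0492
grip_force: 27.1
```

```bash
python3 -c "
from g import *
go(*cellpose(8.7,0,0,-.13,15.5),2)
import chk
c=np.load('case.npz');print(c['R'].T@np.array(arm.sense()['force']))
"
```

```text
clk 17.1 pos [0.6303 0.1699 0.114 ] total d [0.01 0.   0.05] w [-0.    -0.001  0.001] | n 2 slide [0.003 0.001 0.023] rot [-0.0002 -0.0004  0.0005]
 F [-2.8 -1.4 -0.8] wid 0.0492 q [ 0.59  0.28 -0.58  0.18 -0.36  1.24]
side tan [288.1 158.1] 15 TCP [290.8 158. ]
side green [290.4 167. ] 53 TCP [290.8 158. ]
TCP seat [10.8  0.1  8.2]
[-3.96134286 -0.41661126  0.5860502 ]
```

Request:
play_rows(
  rot=[
    [0,0,0],
    [0,0,0],
    [0,0,0],
    [0,0,0],
  ],
  slide=[
    [-0.025,0,0],
    [0,0,0.025],
    [0,0,0.02],
    [0,0,0],
  ],
  fingers=[45,45,45,45],
)

```text
clock: 17.7
position: [0.6307, 0.1704, 0.1124]
eef_rot: [[0.856, 0.403, 0.323], [0.377, -0.915, 0.143], [0.353, -0.0, -0.935]]
force: [-4.9, -1.2, 4.1]
gripper_width: 0.0494
grip_force: 27.7
```

```bash
python3 -c "
from g import *
go(*cellpose(8.7,0,0,-.13,15.5),2)
c=np.load('case.npz');print(c['R'].T@np.array(arm.sense()['force']))
"
```

```text
clk 17.7 pos [0.6307 0.1704 0.1124] total d [0.01 0.01 0.02] w [-0.001 -0.004  0.001] | n 2 slide [0.003 0.004 0.009] rot [-0.0004 -0.0018  0.0007]
 F [-4.9 -1.2  4.1] wid 0.0494 q [ 0.59  0.29 -0.58  0.18 -0.35  1.23]
[-2.44998876  0.85939647  5.93249027]
```

Request:
play_rows(
  rot=[
    [0,0,0],
    [0,0,0],
    [0,0,0],
    [0,0,0],
    [0,0,0],
    [0,0,0],
    [0,0,0],
  ],
  slide=[
    [0,0,0],
    [0,0,0],
    [0,0,0],
    [0,0,-0.3],
    [0,0,-0.9],
    [0,0,-0.9],
    [0,0,0],
  ],
  fingers=[72,72,72,72,72,72,72],
)

```text
clock: 18.58
position: [0.5914, 0.1534, 0.2355]
eef_rot: [[0.853, 0.404, 0.33], [0.376, -0.915, 0.147], [0.362, -0.001, -0.932]]
force: [0.6, 0.1, -0.7]
gripper_width: 0.0614
grip_force: 0.0
```

```bash
python3 - <<'E'
from g import *
go(down(183.2),[.489,-.331,.16])
a=viewer.capture("side");b=viewer.capture("top")
c=np.hstack([cv2.resize(a[120:200,240:340],None,fx=4,fy=4,interpolation=2),cv2.resize(b[180:260,110:210],None,fx=4,fy=4,interpolation=2)])
cv2.imwrite("pics/crop6.png",c)
E
```

```text
clk 18.57 pos [0.5914 0.1534 0.2355] total d [-4.95  6.7  -0.58] w [-0.357 -0.246  1.905] | n 11 slide [0.205 0.863 0.103] rot [-0.0325 -0.0223  0.1732]
 F [ 0.6  0.1 -0.7] wid 0.0614 q [ 0.61  0.07 -0.5   0.12 -0.64  1.29]
```

View pics/crop6.png

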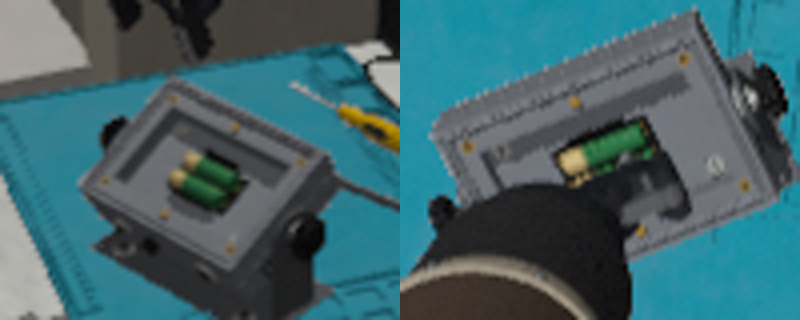

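Both cells lie side by side in the holder with their tan ends to the left. Now the cover.

Request:
play_rows(
  rot=[
    [0,0,0],
    [0,0,0],
    [0,0,0],
    [0,0,0.17],
    [-0.04,-0.03,0.17],
    [-0.04,-0.03,0.17],
    [-0.04,-0.03,0.17],
    [-0.04,-0.03,0.17],
  ],
  slide=[
    [-0.55,0.744,-0.06],
    [-0.55,0.744,-0.06],
    [-0.55,0.744,-0.06],
    [-0.55,0.744,-0.06],
    [-0.3,0.8,0],
    [-0.15,0.8,0],
    [0,0.7,0],
    [0,0.5,0],
  ],
  fingers=[72,72,72,60,60,50,50,50],
)

```text
clock: 19.68
position: [0.5226, -0.2334, 0.1724]
eef_rot: [[0.88, -0.435, 0.192], [-0.443, -0.897, -0.0], [0.172, -0.085, -0.981]]
force: [-0.1, 0.7, -0.7]
gripper_width: 0.0426
grip_force: 0.0
```

```bash
python3 -c "
from g import *
go(down(183.2),[.489,-.331,.11])"
```

```text
clk 19.68 pos [ 0.5226 -0.2334  0.1724] total d [0.05 1.79 0.91] w [-0.168 -0.112  1.053] | n 6 slide [0.146 0.267 0.171] rot [-0.0281 -0.0186  0.1754]
 F [-0.1  0.7 -0.7] wid 0.0426 q [-0.09  0.16 -0.45 -0.02 -0.76  1.22]
```

Request:
play_rows(
  rot=[
    [-0.028,-0.019,0.175],
    [-0.028,-0.019,0.175],
    [-0.028,-0.019,0.175],
    [-0.028,-0.019,0.175],
    [-0.028,-0.019,0.175],
    [-0.028,-0.019,0.175],
    [0,0,0],
  ],
  slide=[
    [0.146,0.267,0.17],
    [0.146,0.267,0.17],
    [0.146,0.267,0.17],
    [0.146,0.267,0.17],
    [0.146,0.267,0.17],
    [0.146,0.267,0.17],
    [0,0,0],
  ],
  fingers=[50,50,50,50,50,50,50],
)

```text
clock: 20.55
position: [0.4894, -0.3299, 0.1096]
eef_rot: [[0.064, -0.998, -0.001], [-0.998, -0.064, 0.003], [-0.003, 0.001, -1.0]]
force: [0.4, 0.4, 0.0]
gripper_width: 0.0427
grip_force: 0.0
```

```bash
python3 -c "
from g import *
go(down(183.2),[.489,-.331,.032])"
```

```text
clk 20.55 pos [ 0.4894 -0.3299  0.1096] total d [0.02 0.01 1.29] w [0.001 0.003 0.008] | n 2 slide [0.011 0.003 0.646] rot [0.0004 0.0014 0.0041]
 F [0.4 0.4 0. ] wid 0.0427 q [-0.26  0.35 -0.35 -0.   -0.87  0.33]
```

Request:
play_rows(
  rot=[
    [0,0.001,0.004],
    [0,0.001,0.004],
    [0,0,0],
    [0,0,0],
    [0,0,0],
    [0,0,0],
    [0,0,0],
    [0,0,0],
  ],
  slide=[
    [0.01,0,0.6],
    [0.01,0,0.5],
    [0,0,0.16],
    [0,0,0],
    [0,0,0],
    [0,0,0],
    [0,0,0],
    [0,0,0],
  ],
  fingers=[50,50,50,50,3,3,3,3],
  grip_force=80,
)

```text
clock: 21.55
position: [0.4917, -0.3307, 0.0381]
eef_rot: [[0.058, -0.998, 0.005], [-0.998, -0.058, -0.001], [0.002, -0.005, -1.0]]
force: [-1.7, 0.5, 5.8]
gripper_width: 0.0069
grip_force: 78.3
```

Request:
play_rows(
  rot=[
    [0,0,0],
    [0,0,0],
    [0,0,0],
    [0,0,0],
  ],
  slide=[
    [0,0,0],
    [0,0,0],
    [0,0,-0.3],
    [0,0,-0.6],
  ],
  fingers=[3,3,3,3],
)

```text
clock: 22.05
position: [0.4898, -0.3301, 0.0902]
eef_rot: [[0.057, -0.998, 0.001], [-0.998, -0.057, 0.0], [-0.0, -0.001, -1.0]]
force: [1.6, -0.5, -0.6]
gripper_width: 0.0065
grip_force: 78.3
```

```bash
python3 - <<'E'
from g import *
go(down(183.2),[.489,-.331,.032])
a=viewer.capture("side");b=viewer.capture("top")
c=np.hstack([cv2.resize(a[240:360,260:380],None,fx=3.3,fy=3.3,interpolation=2),cv2.resize(b[220:340,310:430],None,fx=3.3,fy=3.3,interpolation=2)])
cv2.imwrite("pics/crop7.png",c)
E
```

```text
clk 22.05 pos [ 0.4898 -0.3301  0.0902] total d [0.01 0.02 0.97] w [-0.001  0.     0.002] | n 1 slide [0.015 0.015 0.971] rot [-0.001   0.0004  0.0016]
 F [ 1.6 -0.5 -0.6] wid 0.0065 q [-0.26  0.37 -0.37 -0.   -0.82  0.32]
```

View pics/crop7.png

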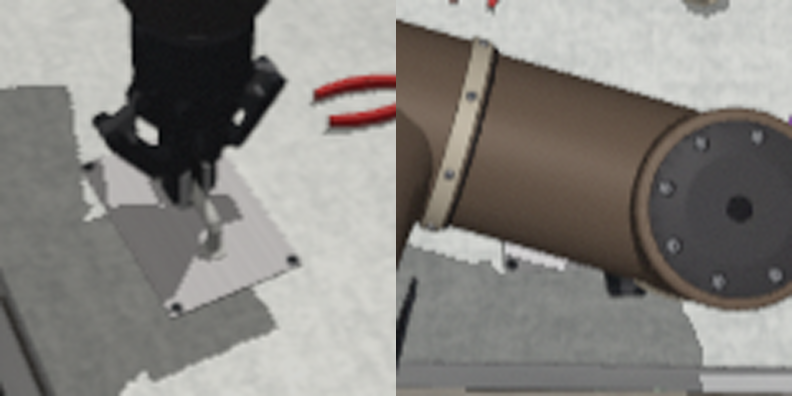

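The side crop shows the cover lifted in the gripper, its screws about 15 px higher than before: (288,290), (313,333), (349,319). I'll work out its pose in the hand.

```bash
cat > cov.py <<'E'
from g import *
from m import blob
from scipy.optimize import least_squares
P3=np.array([[.0429,.0664,.004],[-.0429,-.0664,.004],[-.0429,.0664,.004],[.0429,-.0664,.004]])
# cover axes in tool: x=-tool y, y=-tool x (z up) at nominal
B=np.array([[0,-1,0],[-1,0,0],[0,0,-1.]])
def fitcov(obs,idx,q0=(0,0,.032,0,0,0),reg=2.):
    """q: cover origin in tool (m), rotvec deviation"""
    s=arm.sense();R=np.array(s["eef_rot"]);p=np.array(s["position"])
    def f(q):
        Rc=R@Ro.from_rotvec(q[3:]).as_matrix()@B;o=p+R@q[:3]
        r=[proj(n,Rc@P3[i]+o)-u for n,i,u in zip([k[0] for k in idx],[k[1] for k in idx],obs)]
        return np.r_[np.ravel(r),(q-np.array(q0))/np.array([.003,.003,.006,.05,.05,.05])/4]
    z=least_squares(f,q0);Rc=R@Ro.from_rotvec(z.x[3:]).as_matrix()@B
    print("cover in tool mm",np.round(z.x[:3]*1e3,1),"rot",np.round(z.x[3:],3),"res",np.round(z.fun[:2*len(obs)],1),"normal",np.round(Rc[:,2],3))
    return z.x
E
python3 - <<'E'
from cov import *
im=viewer.capture("side")
s=arm.sense();R=np.array(s["eef_rot"]);p=np.array(s["position"])
for i in range(4): print(i,np.round(proj("side",R@B@P3[i]+p+R[:,2]*.036),1))
g=[(287.9,290),(313,333.3),(348.8,319)]
obs=[blob(im,u,"k",2) for u in g];print(np.round(obs,1))
fitcov(obs,[("side",2),("side",1),("side",3)]) if 0 else None
np.save("obs.npy",obs)
E
```

```text
0 [320.4 276.2]
1 [313.8 331.4]
2 [287.  288.7]
3 [349.4 316.4]
[[288.2 288.8]
 [314.8 331.5]
 [350.2 317.2]]
```

```bash
python3 - <<'E'
from cov import *
obs=np.load("obs.npy");fitcov(obs,[("side",2),("side",1),("side",3)],(0,0,.036,0,0,0))
R,p=seatpose([-1,0,0],[0,0,90]);go(R,p)
E
```

```text
cover in tool mm [ 0.7 -2.2 38. ] rot [-0.022  0.002  0.005] res [-0.  -0.  -0.1  0.   0.1 -0. ] normal [0.014 0.005 1.   ]
clk 22.2 pos [ 0.4923 -0.331   0.0931] total d [-7.92 -2.04 -1.47] w [ 0.475 -0.09  -0.347] | n 9 slide [-0.843 -0.391 -0.07 ] rot [ 0.0528 -0.0101 -0.0386]
 F [ 0.4 -0.1 -3. ] wid 0.0073 q [-0.26  0.37 -0.37 -0.   -0.82  0.32]
```

Request:
play_rows(
  rot=[
    [0,0,0],
    [0,0,0],
    [0.053,-0.01,-0.039],
    [0.053,-0.01,-0.039],
    [0.053,-0.01,-0.039],
    [0.053,-0.01,-0.039],
    [0.053,-0.01,-0.039],
    [0.053,-0.01,-0.039],
  ],
  slide=[
    [0,0,-0.8],
    [0,0,-0.8],
    [-0.6,-0.1,-0.6],
    [-0.8,-0.1,-0.4],
    [-0.8,-0.1,0],
    [-0.8,-0.1,0],
    [-0.8,-0.1,0],
    [-0.8,-0.1,0],
  ],
  fingers=[3,3,3,3,3,3,3,3],
)

```text
clock: 23.2
position: [0.4792, -0.0522, 0.2551]
eef_rot: [[0.294, -0.907, 0.301], [-0.956, -0.272, 0.113], [-0.021, -0.321, -0.947]]
force: [1.4, 1.0, 0.2]
gripper_width: 0.0068
grip_force: 78.5
```

```bash
python3 - <<'E'
from cov import *
go(*seatpose([-1,0,0],[0,0,110]))
E
```

```text
clk 23.2 pos [ 0.4792 -0.0522  0.2551] total d [-2.67 -2.1   1.76] w [ 0.16  -0.027 -0.114] | n 4 slide [-0.64  -0.525  0.477] rot [ 0.0399 -0.0066 -0.0285]
 F [1.4 1.  0.2] wid 0.0068 q [ 0.28 -0.14 -0.58 -0.04 -0.8   0.03]
```

Request:
play_rows(
  rot=[
    [0.04,-0.007,-0.028],
    [0.04,-0.007,-0.028],
    [0.04,-0.007,-0.028],
    [0.04,-0.007,-0.028],
    [0,0,0],
    [0,0,0],
  ],
  slide=[
    [-0.64,-0.525,0.3],
    [-0.64,-0.525,0.45],
    [-0.64,-0.525,0.55],
    [-0.64,-0.525,0.55],
    [0,0,0],
    [0,0,0],
  ],
  fingers=[3,3,3,3,3,3],
)

```text
clock: 23.95
position: [0.5775, 0.1449, 0.2018]
eef_rot: [[0.4, -0.811, 0.426], [-0.917, -0.353, 0.187], [-0.001, -0.466, -0.885]]
force: [-0.3, 0.1, -1.5]
gripper_width: 0.007
grip_force: 78.5
```

```bash
python3 - <<'E'
from cov import *
go(*seatpose([-1,0,0],[0,0,110]))
a=viewer.capture("side");b=viewer.capture("top")
s=arm.sense();R=np.array(s["eef_rot"]);p=np.array(s["position"])
for n in("side","top"): print(n,[np.round(proj(n,R@B@P3[i]+p+R[:,2]*.038),1).tolist() for i in range(4)])
np.savez("cap8.npz",a=a,b=b)
c=np.hstack([cv2.resize(a[90:210,230:330],None,fx=4,fy=4,interpolation=2),cv2.resize(b[160:280,105:205],None,fx=4,fy=4,interpolation=2)])
cv2.imwrite("pics/crop8.png",c)
E
```

```text
clk 23.95 pos [0.5775 0.1449 0.2018] total d [-0.03  0.01  0.05] w [ 0.003  0.    -0.002] | n 1 slide [-0.027  0.005  0.051] rot [ 0.0035  0.0002 -0.0022]
 F [-0.3  0.1 -1.5] wid 0.007 q [ 0.62  0.04 -0.74  0.29 -0.33 -0.46]
side [[273.8, 127.3], [287.8, 166.0], [255.4, 148.7], [306.7, 143.2]]
top [[123.3, 226.7], [196.9, 237.2], [141.3, 259.8], [180.7, 203.5]]
```

View pics/crop8.png

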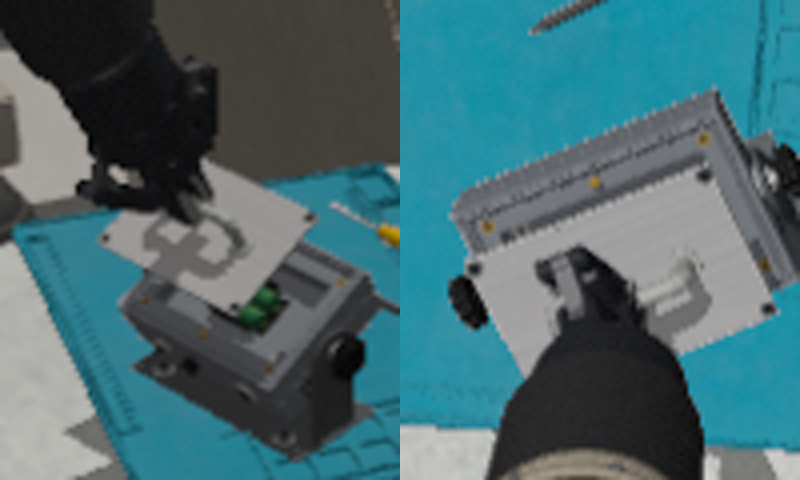

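Crop: cover screws in side at about (256,149.5), (289,167), (307.5,144); in top at (123.7,227), (181,203.7), (197,237). These agree with the prediction within about 1 px. I'll fit the cover in the hand from both views.

```bash
python3 - <<'E'
from cov import *
d=np.load("cap8.npz")
g=[("side",2,(256.2,149.5)),("side",1,(289.2,166.7)),("side",3,(307.5,144.2)),("top",0,(123.7,227)),("top",3,(181.2,203.7)),("top",1,(197,237))]
obs=[blob(d["a" if n=="side" else "b"],u,"k",2) for n,i,u in g]
print(np.round(obs,1).tolist())
q=fitcov(obs,[(n,i) for n,i,_ in g],(0,0,.038,0,0,0))
np.save("q.npy",q)
# tool pose that puts cover at seat height h, using fitted hand pose
c=np.load("case.npz")
Rs=c["R"]; D=Ro.from_rotvec(q[3:]).as_matrix()@B
# cover x -> seat x?  B: cover x=-tool y ; nominal tool y=-seat x
for h in(60,10):
    R=Rs@D.T; p=c["o"]+Rs@np.array([0,0,h/1e3])-R@q[:3]; go(R,p)
R=np.array(arm.sense()["eef_rot"]);print("cover pos seat",np.round(Rs.T@(np.array(arm.sense()["position"])+R@q[:3]-c["o"])*1e3,1))
E
```

```text
[[255.9, 149.0], [288.9, 168.6], [307.0, 143.9], [123.1, 226.8], [180.8, 203.4], [196.7, 236.7]]
cover in tool mm [-0.6 -0.1 41.4] rot [ 0.076 -0.046  0.014] res [-0.1  0.1 -0.3 -0.5 -0.   0.3  0.1  0.1  0.3  0.1 -0.2 -0.5] normal [-0.471 -0.256  0.844]
clk 24.05 pos [0.5782 0.1446 0.2032] total d [-0.06 -0.03  0.21] w [-0.075  0.046 -0.017] | n 1 slide [-0.059 -0.027  0.213] rot [-0.0754  0.0463 -0.0169]
 F [ 0.2 -0.1 -2.2] wid 0.0069 q [ 0.62  0.04 -0.74  0.29 -0.33 -0.46]
clk 24.05 pos [0.5782 0.1446 0.2032] total d [-0.06 -0.03  1.05] w [-0.075  0.046 -0.017] | n 2 slide [-0.036 -0.024  0.523] rot [-0.0377  0.0232 -0.0085]
 F [ 0.2 -0.1 -2.2] wid 0.0069 q [ 0.62  0.04 -0.74  0.29 -0.33 -0.46]
cover pos seat [ 1.5 -1.6 72.7]
```

```bash
python3 - <<'E'
from cov import *
d=np.load("cap8.npz")
g=[("side",2,(256.2,149.5)),("side",1,(289.2,166.7)),("side",3,(307.5,144.2)),("top",0,(123.7,227)),("top",3,(181.2,203.7)),("top",1,(197,237))]
obs=[blob(d["a" if n=="side" else "b"],u,"k",2) for n,i,u in g]
for sel in([0,2,3,4,5],[0,1,2,3,4,5]):
    o=list(obs);o[1]=np.array([289.0,166.7])
    q=fitcov([o[k] for k in sel],[g[k][:2] for k in sel],(0,0,.038,0,0,0))
np.save("q.npy",q)
c=np.load("case.npz");Rs=c["R"]
go(*seatpose([-1,0,0],[0,0,60]))
p=np.array(arm.sense()["position"]);R=np.array(arm.sense()["eef_rot"]);print("cover pos seat",np.round(Rs.T@(p+R@q[:3]-c["o"])*1e3,1),"nominal",np.round(Rs.T@(p+R@[0,0,.038]-c["o"])*1e3,1))
E
```

```text
cover in tool mm [-0.4 -0.1 40.4] rot [ 0.035 -0.023  0.006] res [-0.2  0.1 -0.1 -0.1  0.1 -0.1  0.   0.   0.  -0.1] normal [-0.447 -0.221  0.867]
cover in tool mm [-0.1 -0.3 40.1] rot [ 0.03  -0.022  0.001] res [-0.2  0.1 -0.6  0.2  0.1 -0.2  0.1 -0.1 -0.1 -0.2  0.1 -0.3] normal [-0.444 -0.219  0.869]
clk 24.05 pos [0.5782 0.1446 0.2032] total d [-0.04  0.02  0.9 ] w [ 0.001  0.    -0.003] | n 1 slide [-0.036  0.022  0.901] rot [ 0.0009  0.0001 -0.0034]
 F [ 0.2 -0.1 -2.2] wid 0.0069 q [ 0.62  0.04 -0.74  0.29 -0.33 -0.46]
cover pos seat [ 1.6 -2.1 74. ] nominal [ 1.3 -2.2 76. ]
```

Request:
play_rows(
  rot=[
    [0,0,0],
    [0,0,-0.003],
    [0,0,0],
    [0,0,0],
    [0,0,0],
  ],
  slide=[
    [-0.012,0.007,0.3],
    [-0.012,0.007,0.3],
    [-0.012,0.007,0.3],
    [0,0,0],
    [0,0,0],
  ],
  fingers=[3,3,3,3,3],
)

```text
clock: 24.68
position: [0.5999, 0.1561, 0.1557]
eef_rot: [[0.401, -0.809, 0.43], [-0.916, -0.354, 0.188], [0.0, -0.469, -0.883]]
force: [-1.1, -0.6, -0.9]
gripper_width: 0.007
grip_force: 78.6
```

```bash
python3 - <<'E'
from cov import *
go(*seatpose([-1,0,0],[0,0,60]))
go(*seatpose([-1,0,0],[0,0,45]))
E
```

```text
clk 24.68 pos [0.5999 0.1561 0.1557] total d [-0.01  0.01  0.01] w [-0.    -0.    -0.001] | n 1 slide [-0.005  0.014  0.01 ] rot [-0.0002 -0.0004 -0.0005]
 F [-1.1 -0.6 -0.9] wid 0.007 q [ 0.57  0.14 -0.83  0.54 -0.14 -0.67]
clk 24.68 pos [0.5999 0.1561 0.1557] total d [-0.01  0.01  0.26] w [-0.    -0.    -0.001] | n 1 slide [-0.005  0.014  0.26 ] rot [-0.0002 -0.0004 -0.0005]
 F [-1.1 -0.6 -0.9] wid 0.007 q [ 0.57  0.14 -0.83  0.54 -0.14 -0.67]
```

Request:
play_rows(
  rot=[
    [0,0,0],
    [0,0,0],
    [0,0,0],
    [0,0,0],
    [0,0,0],
    [0,0,0],
  ],
  slide=[
    [-0.002,0.005,0.05],
    [-0.002,0.004,0.05],
    [-0.002,0.004,0.05],
    [0,0,0.05],
    [0,0,0.05],
    [0,0,0],
  ],
  fingers=[3,3,3,3,3,3],
)

```text
clock: 25.42
position: [0.6064, 0.1593, 0.1437]
eef_rot: [[0.403, -0.81, 0.426], [-0.915, -0.355, 0.19], [-0.002, -0.466, -0.885]]
force: [-0.2, -0.2, -2.1]
gripper_width: 0.007
grip_force: 78.6
```

```bash
python3 - <<'E'
from cov import *
go(*seatpose([-1,0,0],[0,0,45]))
go(*seatpose([-1,0,0],[0,0,38]))
E
```

```text
clk 25.43 pos [0.6064 0.1593 0.1437] total d [-0.    0.03  0.03] w [0.003 0.003 0.   ] | n 1 slide [-0.001  0.026  0.028] rot [0.0029 0.0027 0.0004]
 F [-0.2 -0.2 -2.1] wid 0.007 q [ 0.49  0.16 -0.89  0.81 -0.05 -0.87]
clk 25.43 pos [0.6064 0.1593 0.1437] total d [-0.    0.03  0.14] w [0.003 0.003 0.   ] | n 1 slide [-0.     0.025  0.144] rot [0.0029 0.0027 0.0004]
 F [-0.2 -0.2 -2.1] wid 0.007 q [ 0.49  0.16 -0.89  0.81 -0.05 -0.87]
```

Request:
play_rows(
  rot=[
    [-0.02,0.003,0],
    [-0.02,0,0],
    [-0.02,0,0],
    [0,0,0],
  ],
  slide=[
    [0,0.013,0],
    [0,0.013,0],
    [0,0,0],
    [0,0,0],
  ],
  fingers=[3,3,3,3],
)

```text
clock: 25.92
position: [0.6083, 0.1575, 0.1446]
eef_rot: [[0.4, -0.831, 0.386], [-0.916, -0.365, 0.165], [0.004, -0.419, -0.908]]
force: [0.8, 0.1, -0.4]
gripper_width: 0.0067
grip_force: 78.6
```

```bash
cat >> cov.py <<'E'
def covpose(h,a,x=0,y=0):
    R,_=seatpose([-1,0,0],[0,0,0]);R=R@Ro.from_rotvec([-a,0,0]).as_matrix()
    c=np.load("case.npz");return R,c["o"]+c["R"]@(np.array([x,y,32+h])/1e3)-R[:,2]*.006
def sf():
    c=np.load("case.npz");s=arm.sense();print("F seat",np.round(c["R"].T@np.array(s["force"]),1),"M seat",np.round(c["R"].T@np.array(s["ft_torque"]),2),"TCP seat",np.round(c["R"].T@(np.array(s["position"])-c["o"])*1e3,1),"q5",round(s["qpos"][4],3))
E
python3 - <<'E'
from cov import *
go(*covpose(7,.06));go(*covpose(3,.06));sf()
E
```

```text
clk 25.93 pos [0.6083 0.1575 0.1446] total d [-0.04  0.04  0.03] w [-0.005 -0.004  0.   ] | n 1 slide [-0.041  0.041  0.034] rot [-0.0049 -0.0042  0.0003]
 F [ 0.8  0.1 -0.4] wid 0.0067 q [ 0.6   0.18 -0.71  0.31 -0.27 -0.47]
clk 25.93 pos [0.6083 0.1575 0.1446] total d [-0.04  0.04  0.1 ] w [-0.005 -0.004  0.   ] | n 1 slide [-0.041  0.037  0.101] rot [-0.0049 -0.0042  0.0003]
 F [ 0.8  0.1 -0.4] wid 0.0067 q [ 0.6   0.18 -0.71  0.31 -0.27 -0.47]
F seat [ 0.5 -0.3 -0.7] M seat [ 0.03  1.6  -0.03] TCP seat [ 2.9 -2.4 46.9] q5 -0.265
```

Request:
play_rows(
  rot=[
    [-0.005,-0.004,0],
    [0,0,0],
    [0,0,0],
  ],
  slide=[
    [-0.04,0.025,0.03],
    [0,0,0.04],
    [0,0,0],
  ],
  fingers=[3,3,3],
)

```text
clock: 26.3
position: [0.6068, 0.1583, 0.139]
eef_rot: [[0.401, -0.834, 0.379], [-0.916, -0.366, 0.164], [0.001, -0.413, -0.911]]
force: [-1.9, -0.2, 0.5]
gripper_width: 0.0066
grip_force: 78.9
```

```bash
python3 - <<'E'
from cov import *
go(*covpose(3,.06,1));sf()
a=viewer.capture("side");b=viewer.capture("top")
c=np.hstack([cv2.resize(a[120:200,240:340],None,fx=4,fy=4,interpolation=2),cv2.resize(b[180:260,110:210],None,fx=4,fy=4,interpolation=2)])
cv2.imwrite("pics/crop9.png",c)
E
```

```text
clk 26.3 pos [0.6068 0.1583 0.139 ] total d [-0.02 -0.04  0.02] w [ 0.002 -0.001  0.   ] | n 1 slide [-0.018 -0.036  0.023] rot [ 0.0023 -0.0013  0.0002]
 F [-1.9 -0.2  0.5] wid 0.0066 q [ 0.6   0.19 -0.71  0.3  -0.26 -0.46]
F seat [-1.3  0.6  1.3] M seat [0.52 2.   0.03] TCP seat [-0.7 -1.1 42.5] q5 -0.265
```

Request:
play_rows(
  rot=[
    [0,0,0],
    [0,0,0],
    [0,0,0],
    [0,0,0],
  ],
  slide=[
    [-0.018,-0.035,0],
    [0,0,0.025],
    [0,0,0.025],
    [0,0,0],
  ],
  fingers=[3,3,3,3],
)

```text
clock: 26.9
position: [0.609, 0.1605, 0.1374]
eef_rot: [[0.401, -0.834, 0.378], [-0.916, -0.366, 0.164], [0.001, -0.413, -0.911]]
force: [-9.5, -1.4, 6.1]
gripper_width: 0.0071
grip_force: 79.8
```

```bash
python3 - <<'E'
from cov import *
go(*covpose(0,.06,0));sf()
E
```

```text
clk 26.9 pos [0.609  0.1605 0.1374] total d [0.   0.01 0.03] w [ 0.003 -0.001  0.   ] | n 1 slide [0.    0.01  0.029] rot [ 0.0026 -0.0014  0.0001]
 F [-9.5 -1.4  6.1] wid 0.0071 q [ 0.6   0.2  -0.71  0.3  -0.26 -0.46]
F seat [-5.3  2.5  9.7] M seat [ 0.67  3.25 -0.03] TCP seat [ 1.1  0.  39.7] q5 -0.261
```

Request:
play_rows(
  rot=[
    [0,0,0],
    [0,0,0],
    [0,0,0],
    [0,0,0],
  ],
  slide=[
    [0,0.01,0],
    [0,0,0.02],
    [0,0,0.015],
    [0,0,0],
  ],
  fingers=[3,3,3,3],
  grip_force=40,
)

```text
clock: 27.4
position: [0.609, 0.1604, 0.1363]
eef_rot: [[0.401, -0.834, 0.379], [-0.916, -0.366, 0.165], [0.001, -0.413, -0.911]]
force: [-18.8, -3.5, 18.6]
gripper_width: 0.0071
grip_force: 81.6
```

```bash
python3 - <<'E'
from cov import *
go(*covpose(0,.06,0));sf()
# cover screws in side view: predicted flush vs seen
c=np.load("case.npz");im=viewer.capture("side")
for i in range(4):
    for h in(0,.003):
        u=proj("side",c["R"]@(P3[i]+[0,0,h])+c["o"]);print(i,h,np.round(u,1),np.round(blob(im,u,"k",3),1))
E
```

```text
clk 27.4 pos [0.609  0.1604 0.1363] total d [-0.    0.    0.01] w [ 0.002 -0.001  0.   ] | n 1 slide [-0.     0.003  0.013] rot [ 0.0016 -0.0015  0.0001]
 F [-18.8  -3.5  18.6] wid 0.0071 q [ 0.6   0.2  -0.71  0.31 -0.25 -0.47]
F seat [-7.7  4.3 25.2] M seat [ 1.71  4.72 -0.08] TCP seat [ 0.6 -0.  38.8] q5 -0.254
0 0 [282.3 143.3] [281.9 141.9]
0 0.003 [282.  142.7] [281.9 141.9]
1 0 [296.3 181. ] [296.  181.6]
1 0.003 [296.  180.4] [296.2 181.9]
2 0 [265.  163.9] [264.6 164.3]
2 0.003 [264.6 163.4] [264.2 163.4]
3 0 [314.1 159.1] [315.5 158.3]
3 0.003 [313.8 158.5] [315.3 158.1]
```

Request:
play_rows(
  rot=[
    [0,0,0],
    [0.012,0,0],
    [0.012,0,0],
    [0.012,0,0],
    [0,0,0],
  ],
  slide=[
    [0,0.005,-0.015],
    [0,0,0],
    [0,0,0],
    [0,0,0],
    [0,0,0],
  ],
  fingers=[3,3,3,3,3],
)

```text
clock: 28.08
position: [0.6088, 0.1605, 0.1364]
eef_rot: [[0.402, -0.819, 0.409], [-0.916, -0.36, 0.178], [0.001, -0.446, -0.895]]
force: [-12.3, -0.1, 7.9]
gripper_width: 0.0069
grip_force: 80.2
```

```bash
cat > v.py <<'E'
from cov import *
go(*covpose(0,.0,0));sf()
c=np.load("case.npz")
for n in("side","top"):
    im=viewer.capture(n)
    for i in range(4):
        u=proj(n,c["R"]@P3[i]+c["o"]);x,y=np.round(u).astype(int);w=im[y-2:y+4,x-3:x+4].astype(int).sum(2)//3
        print(n,i,np.round(u,1),np.round(blob(im,u,"k",2),1),w.min())
E
python3 v.py
```

```text
clk 28.07 pos [0.6088 0.1605 0.1364] total d [0.   0.01 0.02] w [ 0.025 -0.001  0.001] | n 1 slide [0.002 0.008 0.015] rot [ 0.025  -0.0009  0.0006]
 F [-12.3  -0.1   7.9] wid 0.0069 q [ 0.56  0.18 -0.81  0.53 -0.13 -0.66]
F seat [-6.2  4.8 12.3] M seat [ 1.84  3.61 -0.03] TCP seat [ 0.5  0.1 38.9] q5 -0.135
side 0 [282.3 143.3] [281.3 142.8] 12
side 1 [296.3 181. ] [296.5 181. ] 55
side 2 [265.  163.9] [264.5 163.6] 66
side 3 [314.1 159.1] [315. 159.] 41
top 0 [126.4 216.4] [126.  216.5] 32
top 1 [195.9 226.5] [195.5 225.9] 26
top 2 [143.5 248. ] [143.6 247.8] 38
top 3 [180.5 194.5] [180.2 194.4] 37
```

Request:
play_rows(
  rot=[
    [0.005,0,0],
    [0.005,0,0],
    [0,0,0],
  ],
  slide=[
    [0,0.005,0.005],
    [0,0,0.005],
    [0,0,0],
  ],
  fingers=[3,3,3],
)

```text
clock: 28.55
position: [0.6091, 0.1605, 0.1365]
eef_rot: [[0.402, -0.815, 0.417], [-0.916, -0.358, 0.183], [0.0, -0.455, -0.89]]
force: [-14.2, 0.5, 10.1]
gripper_width: 0.0067
grip_force: 80.4
```

```bash
python3 v.py
```

```text
clk 28.55 pos [0.6091 0.1605 0.1365] total d [0.   0.01 0.01] w [0.015 0.    0.001] | n 1 slide [0.    0.012 0.015] rot [0.0153 0.0002 0.0007]
 F [-14.2   0.5  10.1] wid 0.0067 q [ 0.51  0.18 -0.87  0.74 -0.06 -0.83]
F seat [-6.6  6.1 14.9] M seat [ 1.89  3.76 -0.1 ] TCP seat [ 0.8  0.  38.9] q5 -0.064
side 0 [282.3 143.3] [283.3 141.5] 14
side 1 [296.3 181. ] [296.8 180.7] 47
side 2 [265.  163.9] [264.7 163.7] 65
side 3 [314.1 159.1] [315.1 158.7] 48
top 0 [126.4 216.4] [126.  216.3] 30
top 1 [195.9 226.5] [195.6 225.7] 34
top 2 [143.5 248. ] [143.5 248.5] 38
top 3 [180.5 194.5] [180.2 194.2] 26
```

Request:
play_rows(
  rot=[
    [-0.006,0,0],
    [0,0,0],
    [0,0,0],
    [0,0,0],
  ],
  slide=[
    [-0.007,0.008,0],
    [-0.006,0.006,0.004],
    [0,0,0.004],
    [0,0,0],
  ],
  fingers=[3,3,3,3],
)

```text
clock: 29.15
position: [0.609, 0.1605, 0.1364]
eef_rot: [[0.4, -0.818, 0.413], [-0.916, -0.358, 0.18], [0.001, -0.45, -0.893]]
force: [-9.0, -6.6, 12.8]
gripper_width: 0.0068
grip_force: 80.6
```

```bash
python3 v.py
```

```text
clk 29.15 pos [0.609  0.1605 0.1364] total d [0.   0.01 0.01] w [ 0.021 -0.001 -0.001] | n 1 slide [0.    0.011 0.014] rot [ 0.0208 -0.0012 -0.0008]
 F [-9.  -6.6 12.8] wid 0.0068 q [ 0.55  0.18 -0.83  0.6  -0.11 -0.71]
F seat [-3.6 -2.5 16.4] M seat [-0.95  2.69 -0.  ] TCP seat [ 0.7  0.  38.8] q5 -0.111
side 0 [282.3 143.3] [281.2 142.1] 14
side 1 [296.3 181. ] [296.6 181. ] 59
side 2 [265.  163.9] [264.6 163.7] 65
side 3 [314.1 159.1] [315.2 159. ] 48
top 0 [126.4 216.4] [126.1 216.2] 25
top 1 [195.9 226.5] [195.5 225.8] 35
top 2 [143.5 248. ] [143.  248.4] 36
top 3 [180.5 194.5] [180.3 194.2] 27
```

```bash
python3 - <<'E'
from cov import *
c=np.load("case.npz");ob=[]
for n in("side","top"):
  ims=[viewer.capture(n).astype(float) for _ in range(2)];im=np.mean(ims,0)
  for i in range(4):
    if n=="side" and i==0: continue
    u=proj(n,c["R"]@P3[i]+c["o"]);u=blob(im,u,"k",2);u=blob(im,u,"k",2);ob.append((n,i,u))
def f(q):
    R=c["R"]@Ro.from_rotvec(q[3:]).as_matrix();o=c["o"]+c["R"]@q[:3]
    return np.ravel([proj(n,R@P3[i]+o)-u for n,i,u in ob])
s=least_squares(f,np.zeros(6));J=np.linalg.inv(s.jac.T@s.jac)**.5 if 0 else np.sqrt(np.diag(np.linalg.inv(s.jac.T@s.jac)))*.3
print("mm",np.round(s.x[:3]*1e3,1),"rot",np.round(s.x[3:],3),"sd",np.round(J[:3]*1e3,1),np.round(J[3:],3),"res",np.round(s.fun,1))
sf()
E
```

```text
mm [ 0.8 -0.1  0.4] rot [0.021 0.006 0.007] sd [0.3 0.4 0.9] [0.011 0.018 0.005] res [-0.  -0.1  0.2 -0.2 -0.8  0.3  0.2  0.3  0.3  0.1 -0.1 -0.2 -0.1 -0.5]
F seat [-3.1 -2.8 16.1] M seat [-0.94  2.77 -0.03] TCP seat [ 0.7 -0.  38.9] q5 -0.111
```

Request:
play_rows(
  rot=[
    [0,0.01,0],
    [0,0.01,0],
    [0,0,0],
    [0,0,0],
  ],
  slide=[
    [0,0,0],
    [0,0,0],
    [0,0,0],
    [0,0,0],
  ],
  fingers=[3,3,3,3],
)

```text
clock: 29.95
position: [0.6092, 0.1608, 0.1374]
eef_rot: [[0.395, -0.82, 0.415], [-0.919, -0.36, 0.163], [0.016, -0.446, -0.895]]
force: [-7.6, -1.1, 6.7]
gripper_width: 0.0067
grip_force: 79.8
```

```bash
python3 v.py
```

```text
clk 29.95 pos [0.6092 0.1608 0.1374] total d [0.   0.02 0.03] w [ 0.025 -0.017  0.001] | n 1 slide [0.004 0.022 0.028] rot [ 0.0255 -0.0172  0.0008]
 F [-7.6 -1.1  6.7] wid 0.0067 q [ 0.46  0.18 -0.9   0.93 -0.05 -0.97]
F seat [-3.4  2.1  9.4] M seat [ 0.75  2.97 -0.04] TCP seat [ 1.4  0.3 39.6] q5 -0.05
side 0 [282.3 143.3] [282.9 142.6] 13
side 1 [296.3 181. ] [296.  181.3] 53
side 2 [265.  163.9] [265. 164.] 55
side 3 [314.1 159.1] [315.3 158.8] 55
top 0 [126.4 216.4] [126.  216.3] 26
top 1 [195.9 226.5] [195.4 225.9] 30
top 2 [143.5 248. ] [143.3 247.2] 36
top 3 [180.5 194.5] [180.1 194.1] 25
```

Request:
play_rows(
  rot=[
    [-0.006,-0.009,0],
    [0,-0.009,0],
    [0,0,0],
    [0,0,0],
  ],
  slide=[
    [0,0.01,0],
    [0,0,0.005],
    [0,0,0],
    [0,0,0],
  ],
  fingers=[3,3,3,3],
)

```text
clock: 30.55
position: [0.6106, 0.1587, 0.1379]
eef_rot: [[0.401, -0.82, 0.409], [-0.916, -0.362, 0.172], [0.007, -0.444, -0.896]]
force: [-25.8, 7.8, 9.6]
gripper_width: 0.0068
grip_force: 80.9
```

```bash
python3 v.py | head -3
```

```text
clk 30.55 pos [0.6106 0.1587 0.1379] total d [-0.04  0.03  0.03] w [ 0.028 -0.007  0.002] | n 1 slide [-0.038  0.032  0.031] rot [ 0.0282 -0.0069  0.0025]
 F [-25.8   7.8   9.6] wid 0.0068 q [ 0.56  0.19 -0.8   0.52 -0.15 -0.65]
F seat [-13.6  17.5  18.1] M seat [ 6.47  6.55 -0.34] TCP seat [ 2.  -2.2 39.8] q5 -0.148
```

Request:
play_rows(
  rot=[
    [0,0,0],
    [-0.006,-0.007,0.002],
    [0,0,0],
    [0,0,0],
  ],
  slide=[
    [-0.01,0.01,-0.04],
    [-0.02,0.015,0],
    [-0.008,0.007,0],
    [0,0,0],
  ],
  fingers=[3,3,3,3],
)

```text
clock: 31.15
position: [0.6096, 0.1589, 0.1402]
eef_rot: [[0.399, -0.823, 0.404], [-0.917, -0.359, 0.175], [0.001, -0.44, -0.898]]
force: [-1.3, -0.3, 0.7]
gripper_width: 0.0068
grip_force: 78.9
```

```bash
python3 v.py | head -3
```

```text
clk 31.15 pos [0.6096 0.1589 0.1402] total d [-0.03  0.04  0.07] w [ 0.032 -0.002 -0.002] | n 1 slide [-0.028  0.037  0.072] rot [ 0.032  -0.0015 -0.0017]
 F [-1.3 -0.3  0.7] wid 0.0068 q [ 0.58  0.18 -0.77  0.42 -0.19 -0.56]
F seat [-0.8  0.3  1.2] M seat [0.11 1.73 0.06] TCP seat [ 2.4 -1.7 42.2] q5 -0.187
```

Request:
play_rows(
  rot=[
    [0,-0.0015,-0.0015],
    [0,0,0],
    [0,0,0],
  ],
  slide=[
    [-0.028,0.03,0],
    [0,0,0.03],
    [0,0,0],
  ],
  fingers=[3,3,3],
)

```text
clock: 31.62
position: [0.6083, 0.1602, 0.138]
eef_rot: [[0.401, -0.822, 0.403], [-0.916, -0.36, 0.177], [-0.0, -0.44, -0.898]]
force: [-1.2, -1.8, 2.9]
gripper_width: 0.007
grip_force: 79.0
```

```bash
python3 v.py | head -3
```

```text
clk 31.62 pos [0.6083 0.1602 0.138 ] total d [0.   0.01 0.04] w [ 0.032  0.    -0.   ] | n 1 slide [0.    0.011 0.044] rot [ 0.0317  0.0002 -0.0003]
 F [-1.2 -1.8  2.9] wid 0.007 q [ 0.58  0.18 -0.78  0.43 -0.18 -0.58]
F seat [-0.3 -1.1  3.4] M seat [-0.06  1.31 -0.05] TCP seat [ 0.7  0.  40.6] q5 -0.175
```

Request:
play_rows(
  rot=[
    [0,0,0],
    [0,0,0],
  ],
  slide=[
    [0,0,0.02],
    [0,0,0],
  ],
  fingers=[3,3],
)

```text
clock: 31.98
position: [0.6086, 0.1603, 0.1368]
eef_rot: [[0.401, -0.823, 0.403], [-0.916, -0.36, 0.177], [-0.0, -0.44, -0.898]]
force: [-1.5, -1.3, 4.1]
gripper_width: 0.0066
grip_force: 79.4
```

```bash
python3 v.py | head -3
```

```text
clk 31.98 pos [0.6086 0.1603 0.1368] total d [0.   0.01 0.02] w [ 0.032  0.    -0.   ] | n 1 slide [0.    0.006 0.023] rot [ 0.0321  0.0001 -0.0004]
 F [-1.5 -1.3  4.1] wid 0.0066 q [ 0.58  0.19 -0.78  0.44 -0.17 -0.59]
F seat [ 0.2 -0.6  4.6] M seat [ 0.03  1.37 -0.06] TCP seat [ 0.4  0.  39.4] q5 -0.17
```

Request:
play_rows(
  rot=[
    [0,0,0],
    [0,0,0],
  ],
  slide=[
    [0,0,0.02],
    [0,0,0],
  ],
  fingers=[3,3],
)

```text
clock: 32.33
position: [0.6086, 0.1603, 0.1362]
eef_rot: [[0.401, -0.822, 0.403], [-0.916, -0.36, 0.177], [-0.0, -0.44, -0.898]]
force: [-10.5, -1.9, 14.3]
gripper_width: 0.0068
grip_force: 80.7
```

```bash
python3 v.py | head -3
```

```text
clk 32.33 pos [0.6086 0.1603 0.1362] total d [0.   0.   0.01] w [ 0.032 -0.    -0.   ] | n 1 slide [0.    0.003 0.014] rot [ 0.0318 -0.     -0.0004]
 F [-10.5  -1.9  14.3] wid 0.0068 q [ 0.58  0.19 -0.78  0.45 -0.17 -0.6 ]
F seat [-2.5  2.5 17.5] M seat [ 1.07  2.65 -0.04] TCP seat [ 0.2  0.  38.9] q5 -0.166
```

Request:
play_rows(
  rot=[
    [0.004,0,0],
    [0,0,0],
    [0,0,0],
    [0,0,0],
  ],
  slide=[
    [0,0,0.003],
    [0,0,0],
    [0,0,0],
    [0,0,0],
  ],
  fingers=[3,3,3,3],
)

```text
clock: 32.92
position: [0.6086, 0.1603, 0.1362]
eef_rot: [[0.401, -0.821, 0.407], [-0.916, -0.359, 0.178], [-0.0, -0.444, -0.896]]
force: [-13.4, -0.8, 15.4]
gripper_width: 0.0075
grip_force: 81.0
```

```bash
python3 - <<'E'
from cov import *
sf()
c=np.load("case.npz");ob=[]
for n in("side","top"):
  im=np.mean([viewer.capture(n).astype(float) for _ in range(3)],0)
  for i in range(4):
    if n=="side" and i==0: continue
    u=proj(n,c["R"]@P3[i]+c["o"]);u=blob(im,u,"k",2);u=blob(im,u,"k",2);ob.append((n,i,u))
f=lambda q:np.ravel([proj(n,c["R"]@(Ro.from_rotvec(q[3:]).as_matrix()@P3[i]+q[:3])+c["o"])-u for n,i,u in ob])
s=least_squares(f,np.zeros(6));print("mm",np.round(s.x[:3]*1e3,1),"rot",np.round(s.x[3:],3));sf()
# case itself unmoved? bystanders
T0=cv2.imread("pics/top0.png").astype(float);d=np.abs(im-T0).max(2)
for nm,(x,y) in dict(cutters=(335,203),tin=(266,202),spool=(404,213),case_right=(205,205)).items(): print(nm,round(d[y-12:y+13,x-12:x+13].mean(),1))
E
```

```text
F seat [-3.9  4.7 19.5] M seat [ 1.18  2.89 -0.04] TCP seat [ 0.2 -0.  38.8] q5 -0.149
mm [ 1.  -0.3  1.6] rot [ 0.022 -0.025 -0.003]
F seat [-3.7  3.6 19.4] M seat [ 1.15  2.94 -0.05] TCP seat [ 0.2  0.  38.8] q5 -0.149
cutters 8.1
tin 8.3
spool 8.1
case_right 6.6
```

Request:
play_rows(
  rot=[
    [-0.01,0,0],
    [-0.01,0,0],
    [0,0,0],
    [0,0,0],
  ],
  slide=[
    [0,0,0],
    [0,0,0],
    [0,0,0],
    [0,0,0],
  ],
  fingers=[3,3,3,3],
)

```text
clock: 33.72
position: [0.6087, 0.1603, 0.1362]
eef_rot: [[0.401, -0.829, 0.39], [-0.916, -0.363, 0.171], [-0.0, -0.426, -0.905]]
force: [-11.6, -1.6, 15.0]
gripper_width: 0.007
grip_force: 80.9
```

```bash
python3 - <<'E'
from cov import *
go(*covpose(0,0));sf()
c=np.load("case.npz");ob=[]
for n in("side","top"):
  im=np.mean([viewer.capture(n).astype(float) for _ in range(3)],0)
  for i in range(4):
    if n=="side" and i==0: continue
    u=proj(n,c["R"]@P3[i]+c["o"]);u=blob(im,u,"k",2);u=blob(im,u,"k",2);ob.append((n,i,u))
f=lambda q:np.ravel([proj(n,c["R"]@(Ro.from_rotvec(q[3:]).as_matrix()@P3[i]+q[:3])+c["o"])-u for n,i,u in ob])
s=least_squares(f,np.zeros(6));print("mm",np.round(s.x[:3]*1e3,1),"rot",np.round(s.x[3:],3),np.round(s.fun,1));sf()
E
```

```text
clk 33.73 pos [0.6087 0.1603 0.1362] total d [0.   0.   0.01] w [ 0.048 -0.    -0.   ] | n 1 slide [0.    0.004 0.014] rot [ 0.0478 -0.     -0.0005]
 F [-11.6  -1.6  15. ] wid 0.007 q [ 0.59  0.19 -0.74  0.36 -0.22 -0.51]
F seat [-3.   3.1 18.5] M seat [ 0.98  2.68 -0.08] TCP seat [ 0.3  0.  38.8] q5 -0.219
mm [ 1.8 -0.5  1.2] rot [ 0.011 -0.057 -0.011] [ 0.  -0.2  1.  -0.1 -1.1  0.3 -0.1 -0.4 -0.2 -0.6  0.   1.   0.3 -0. ]
F seat [-3.   3.2 17.5] M seat [ 0.96  2.68 -0.06] TCP seat [ 0.3 -0.  38.8] q5 -0.218
```

```bash
python3 -c "
from plant import arm
print(arm.hand_in())"
```

```text
the job is handed in; nothing more can be done
None
```

I handed the job in at about 34 s on the robot's clock, with no verdict returned: both cells are in the holder side by side with their buttons to the left, and the arm is still holding the cover by its handle, pressed into the recess with about 18 N. The press went stiff at a constant depth, which fits full seating, but the last camera fits were too noisy to confirm flushness to the millimetre. I planned no contact with the cutters, tin or spool and only roughly compared them with the first top picture.

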